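Put a hand mincer together for coarse mince

TASK

Assemble the hand mincer for coarse mince with the washed parts from the wooden drying block: slide the four-armed knife onto the feed screw's square stud with its flat cutting side facing outward, then the plate with the few large holes against it, then push the lever ring over the mouth with its lever straight up and turn the lever clockwise (as seen from the front of the mincer) as far as it goes, so that the ring locks. Push each part home before you bring the next. Leave the plate with the many small holes standing in its groove, and do not shift the kettle, the salt shaker or the washing-up brush.

Things in the scene. Friction and masses are not known exactly. Their poses are not given: they have to be found in the camera images.
- mouth (a point): Hand mincer of grey cast metal, fixed to the range top. Point: centre of the round end face of its barrel (56 mm across, bore 46 mm), 140 mm up. x points into the barrel along its axis (the mouth faces -x, roughly to the robot), y left as seen from the front, z up. Seated centres on this axis: knife x = -5 mm, plate x = -14 mm, ring x = -3 to +1 mm. In front of and below the mouth all is free
- stud_tip (a point): Tip of the mincer's fixed steel stud, on the barrel axis 38.5 mm out from the mouth face; same axes as the mouth. Measured from the mouth face the stud is 12 x 12 mm square (sides upright and level) from x = +5.5 mm (end of the feed screw, in the bore) to -6.5 mm, then a short cone, then a round pin 9 mm across with a tapered tip
- barrel_lugs (a point): Point on the barrel axis 11.8 mm behind the mouth face, same axes. Here four lugs 6.5 mm thick (x = 8.5 to 15 mm from the mouth face) stand on the barrel out to radius 38 mm, at 45, 135, 225 and 315 degrees from the top, each 36 degrees wide. The ring's lugs pass between them and then turn in behind them; stops end the turn at 45 degrees clockwise and block it after 5 degrees the other way
- hopper (a point): Centre of the rim of the mincer's open hopper, 130 mm behind the mouth face and 89 mm above the barrel axis; rim radius 54 mm. An obstacle for the gripper. The crank behind it ends 300 mm behind the mouth
- rack: Wooden drying block lying crosswise, 238 mm long (its x axis, roughly world +y) x 40 mm wide x 32 mm high, fixed; origin on its underside, ends at x = -112 and +126 mm. Grooves 14 mm deep, 11 mm wide run across it at x = -90 and -48 mm (the plates, either in either one), a like pocket at x = -6 mm (knife); the ring sits at x = +92 mm. All parts stand with their x axes along the block's
- knife_centre (a point): Steel four-armed knife standing on one arm in the block. Point: on its axis (x), mid-thickness of the arms. Arms upright and level, 30 mm from here to their flat ends, 14 mm wide, 9 mm thick (x = -4.5 to 4.5 mm). A hub boss 27 mm across stands 6 mm out of the +x side and goes into the mouth; the flat cutting side is -x. Square through-hole 15 x 15 mm, sides along y and z. 90 g
- knife_flat_side (a point): Point on the knife's axis in its flat side (4.5 mm toward -x from its centre)
- coarse_plate_centre (a point): Round steel plate with six large holes (13 mm) standing in a groove; diameter 62 mm, 9 mm thick, centre hole 12 mm. Point: its centre; x is its axis; both sides are alike. 140 g
- fine_plate_centre (a point): Round steel plate with many small holes (4 mm), otherwise the same as the coarse plate. Point: its centre
- ring_centre (a point): Grey cast bayonet ring standing on the block. Point: on its axis (x), under the lever. Skirt 92 mm across, 80 mm inside, from x = -23.5 (front lip, 48 mm inside) to +24.5 mm (open back, goes over the mouth first). Lugs in the back (x = 18 to 24.5 mm) reach in to radius 34 mm at top, bottom and sides, 36 degrees wide. A foot, to radius 60 mm, stands in a 16 mm deep pocket. 240 g
- ring_lever (a point): Point to grip on the ring's lever, on its mid-line 70 mm from the ring's axis. The lever is a straight bar that stands up from the skirt (radius 46 mm) to radius 87 mm, 16 mm wide (y) and 12 mm thick (x). When locked it leans 45 degrees to the right seen from the front
- kettle: White enamel kettle, about 180 x 220 x 210 mm, behind the block; leave alone. Origin: centre of its underside
- salt_shaker: Glass salt shaker, 44 mm across, 90 mm high, at the right; leave alone. Origin: centre of its underside
- brush: Washing-up brush, 234 mm long, 33 mm high, lying at the right-hand front; leave alone. Origin: centre of its underside

How it is judged:
On the way, in this order (a step that is already met when the one before it is completed fails the run):
1. the knife is pushed onto the square stud, flat side outward (x of knife_centre in the frame of mouth between -0.011 and -0.001 m and y of knife_centre in the frame of mouth between -0.004 and 0.004 m and z of knife_centre in the frame of mouth between -0.004 and 0.004 m and x of knife_flat_side in the frame of mouth below -0.006 m), for 0.2 s.
2. the coarse plate is pushed onto the pin up to the knife (all of step 1 and x of coarse_plate_centre in the frame of mouth between -0.022 and -0.01 m and y of coarse_plate_centre in the frame of mouth between -0.004 and 0.004 m and z of coarse_plate_centre in the frame of mouth between -0.004 and 0.004 m), for 0.2 s.
3. the ring is pushed home over the mouth (all of step 2 and x of ring_centre in the frame of mouth between -0.0045 and 0.003 m and y of ring_centre in the frame of mouth between -0.005 and 0.005 m and z of ring_centre in the frame of mouth between -0.005 and 0.005 m), for 0.1 s.
4. the lever is turned clockwise and the ring is locked (x of knife_centre in the frame of mouth between -0.009 and -0.001 m and y of knife_centre in the frame of mouth between -0.004 and 0.004 m and z of knife_centre in the frame of mouth between -0.004 and 0.004 m and x of knife_flat_side in the frame of mouth below -0.006 m and x of coarse_plate_centre in the frame of mouth between -0.0175 and -0.01 m and y of coarse_plate_centre in the frame of mouth between -0.004 and 0.004 m and z of coarse_plate_centre in the frame of mouth between -0.004 and 0.004 m and x of ring_centre in the frame of mouth between -0.0045 and 0.003 m and y of ring_centre in the frame of mouth between -0.005 and 0.005 m and z of ring_centre in the frame of mouth between -0.005 and 0.005 m and y of ring_lever in the frame of mouth below -0.034 m), for 0.2 s.
At the end, for the whole second after the job is handed in: Knife (flat side out), then coarse plate, seated on the stud within 4 mm; ring home within 4.5 mm, centred within 5 mm, its lever's 70 mm point at least 34 mm right of the axis (turned about 30 of 45 degrees or more); all released, at rest; fine plate within 15 mm of its start (all of step 4 and linear speed of each of knife, coarse_plate, ring below 0.01 m/s and distance of fine_plate_centre from where it was at the start of the episode below 0.015 m); the robot touches nothing.
It fails at once if the kettle is shifted by more than 30 mm (distance of kettle from where it was at the start of the episode above 0.03 m).
It fails at once if the salt shaker is shifted by more than 30 mm (distance of salt_shaker from where it was at the start of the episode above 0.03 m).
It fails at once if the washing-up brush is shifted by more than 30 mm (distance of brush from where it was at the start of the episode above 0.03 m).
It also fails if it takes over 72 s, if anything falls off the work surface, if the arm or the gripper's body presses on something with over 40 N, if the wrist force passes 120 N, or if a joint passes its speed limit or range.

ROBOT

A 7-joint arm with a two-finger parallel gripper is mounted at the origin on a cart in front of the work surface, level with it; the furniture and walls round the work are solid. World frame = base frame: x ahead of the robot, y to its left, z up, the work surface at z = 0. Lengths are in m, angles in rad, forces in N, time in s.
With the tool pointing down it reaches from about 0.4 to 0.85 m from the base axis. Payload 10.4 kg.
Tool frame: the origin (TCP) lies at the centre of the arm's flange, where the gripper is bolted on; the fingertips stand 173 mm ahead of it and the grasp point (between the pads) lies 155 mm ahead of it (manip.nose_length is the distance from the TCP to the fingertips, in m); z points along the fingers, x is the direction in which the jaws open and shut, and the axes are right-handed (so a half turn about z gives the same grasp; the last joint's range is limited). The gripper opens to 85 mm and grips with 20 to 120 N. Pads are 22 mm wide; open, the fingers measure 114 mm over their backs; the gripper's body (76 mm by 85 mm) begins 54 mm behind the grasp point. The pads swing forward as they close: fully open they stand 13 mm farther back than shut.
Start: joints at [-1.323, 0.332, -0.065, 1.46, 0.022, 1.35, -0.088], TCP at [0.167, 0.602, 0.405] pointing down, gripper open.
Joint ranges: [-2.6, 2.6], [-0.5, 2.12], [-1.47, 1.34], [0.16, 2.42], [-1.27, 4.41], [0.06, 2.06], [-2.6, 2.6]. Speed limits (rad/s): [2.22, 2.22, 2.79, 2.79, 3.14, 3.14, 3.14].

INTERFACE

Orientations are given as a unit quaternion [x, y, z, w].
In Python, from workcell import status, cams, order, manip gives the robot as it stands.
- The arm moves only by the tool servo_tool, never from a script. Its argument "motion" is a list that holds one entry, the list of rows, each a list of 6 numbers: the shift along the tool's x, y, z in units of 50 mm (1.0 is 50 mm), then the turn, a rotation vector about the tool's x, y, z in units of 5 degrees (1.0 is 5 degrees). In form: [[[x, y, z, ax, ay, az], ...]]. A call has 1 to 12 rows; each row shifts and turns the pose as measured when the row begins, along the tool's axes as they then stand; what a row does not reach is not made up. A row lasts 1/10 s, in which the tool goes at most 50 mm and 8.59 degrees, less where a joint would pass 70% of its speed; a pose out of reach is approached as far as the arm can. A call is refused whole if a number of a shift passes 1 or a number of a turn 1, either way. A call with a gripper value outside its range is refused whole. "jaw" is the closure in counts, from 0 (fully open) to 255 (shut), set as the call begins (left out, the last holds). The fingers move at their own pace and stop on an object; "force" is the grip in N (left out, the last holds). Time passes only in rows, so rows that do not move let the fingers close. It gives the time, the measured TCP pose, the force and the opening at its end, in the units of the state.
- status.get_obs(): the state, without advancing time (a new reading comes with each control period).
- cams.camera(name): name is "side" or "top" or "wrist"; returns a dict with "color" (384x512x3 uint8, red, green, blue), "vertical_fov" (degrees; the focal length in pixels is half the picture's height over the tangent of half this angle, whatever the lens; pixels are square), "cx", "cy" (the principal point, pixels), "k1" (the pictures are not rectified: a ray, as slopes to the right and down, at radius r is drawn at 1 + k1 r^2 times it, then the intrinsics apply), "extrinsics" (4x4, takes a point from camera to world coordinates). Camera axes: x right, y down, z forward; pixel columns grow to the right and rows downward; lengths in m; the calibration is good to about 2 mm. A picture is of the moment at which its call begins. There is no depth.
- order.hand_in(): hands the job in, once; it reports no verdict.
The state is a dict: "clock": time; "joint_pos": joint angles; "joint_velocities": joint speeds; "tau": joint torques, N m; "position": TCP position; "ee_rot": TCP orientation; "ft_force": force on the tool from outside, world axes, zero at the start; "torque": the same for the moment, N m; "grip_width": opening from 0.0 (shut) to 1.0 (fully open).
Only numpy, scipy, OpenCV 4.12 (cv2) and the standard library are available. Lean on these libraries where they do the work, as an engineer would, in place of code of your own. Each camera call takes 0.05 s, during which the arm holds its last target.

## Working session

There is one attempt and no reset: what is moved stays moved. The work goes in short steps, Python scripts to look and compute and a tool call to move; the robot and the scene stay as the last step left them, time stands still between calls to the robot, and variables do not carry over. Pictures are saved under pics/ and viewed, and the job is handed in when it is done.

Besides the shell and the picture viewer there is one more tool, called after "Request:" in YAML: its name, and indented under it one key for each argument. servo_tool: Moves the arm, as the interface text tells. Its arguments: {"type":"object","properties":{"motion":{"type":"array","items":{"type":"array","items":{"type":"array","items":{"type":"number"}}}},"jaw":{"type":"number"},"force":{"type":"number"}},"required":["motion"]}

```bash
ls; mkdir -p pics; python3 - <<'E'
from workcell import status,cams,order,manip
import cv2,numpy as np
print(status.get_obs())
for n in ["side","top","wrist"]:
    c=cams.camera(n); cv2.imwrite(f"pics/{n}0.png",c["color"][:,:,::-1])
    print(n,{k:v for k,v in c.items() if k!="color"})
    np.savez(f"{n}0.npz",**c)
E
```

```text
pics
{'clock': 0.0, 'joint_pos': array([-1.32259741,  0.3328891 , -0.06469301,  1.46095659,  0.02163645,
        1.34994261, -0.08850188]), 'joint_velocities': array([ 0.00035776, -0.00029057, -0.00095426,  0.00016887,  0.00082237,
       -0.00029448,  0.00115423]), 'tau': array([-4.37143699e-04, -6.25436139e+01,  4.88545094e-02, -3.91608024e+01,
        1.62189861e-02,  9.83559410e-03, -6.10736890e-06]), 'position': array([0.16715598, 0.6020898 , 0.40389771]), 'ee_rot': array([ 7.96078052e-01,  6.05193500e-01, -5.62028806e-04,  4.95982405e-04]), 'ft_force': array([ 0.32380128, -0.66191169,  1.0815931 ]), 'torque': array([ 0.0110222 ,  0.05572751, -0.00077527]), 'grip_width': 0.9991706029118984}
side {'vertical_fov': 50.04731782510176, 'cx': 253.25737673708227, 'cy': 187.21546374642375, 'k1': 0.04964565892788292, 'extrinsics': array([[-9.18600002e-01, -2.37779204e-01,  3.15650260e-01,
         2.44671838e-01],
       [-3.95187775e-01,  5.51066834e-01, -7.34950316e-01,
         5.95858187e-01],
       [ 8.11511931e-04, -7.99866486e-01, -6.00177429e-01,
         8.48676245e-01],
      
[... 237 characters left out ...]
99676738,  0.07982658,  0.54628373],
       [-0.99973563,  0.00736634, -0.02178096, -0.2450455 ],
       [ 0.02112253, -0.08000332, -0.99657077,  1.19366334],
       [ 0.        ,  0.        ,  0.        ,  1.        ]])}
wrist {'vertical_fov': 69.03308492159447, 'cx': 256.87509604051615, 'cy': 192.37507190151715, 'k1': -0.019830404814265176, 'extrinsics': array([[ 2.67432642e-01,  9.24123039e-01,  2.72903629e-01,
         9.88237252e-02],
       [ 9.63576556e-01, -2.56497888e-01, -7.56905169e-02,
         6.20662387e-01],
       [ 5.18537173e-05,  2.83205653e-01, -9.59059203e-01,
         3.72084507e-01],
       [ 0.00000000e+00,  0.00000000e+00,  0.00000000e+00,
         1.00000000e+00]])}
```

View pics/side0.png

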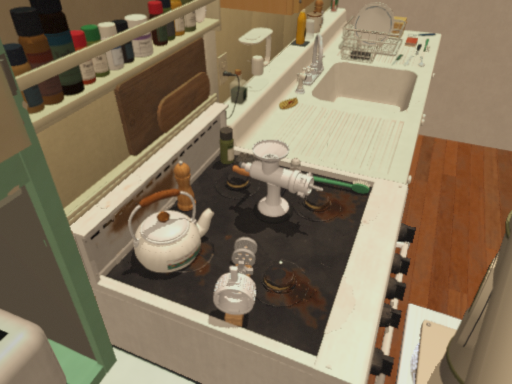

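View pics/top0.png

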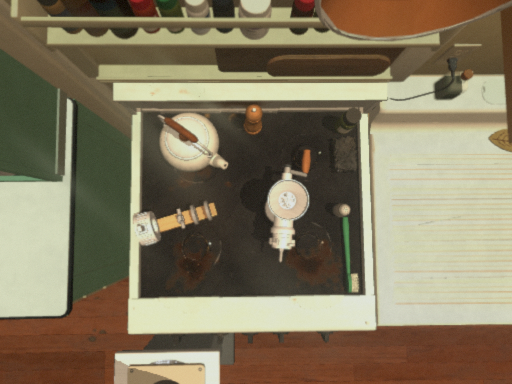

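View pics/wrist0.png

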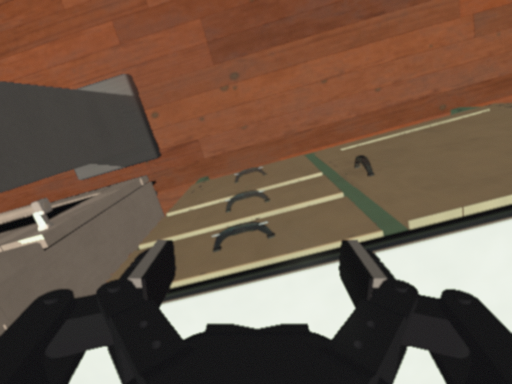

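```bash
cat > h.py <<'E'
import numpy as np,cv2
from scipy.spatial.transform import Rotation as R
def K(c):
    f=192/np.tan(np.radians(float(c["vertical_fov"]))/2); return f,float(c["cx"]),float(c["cy"]),float(c["k1"])
def ray(c,u,v):
    f,cx,cy,k=K(c); d=np.array([(u-cx)/f,(v-cy)/f]); s=d.copy()
    for _ in range(20): s=d/(1+k*(s@s))
    E=np.array(c["extrinsics"]); w=E[:3,:3]@np.array([s[0],s[1],1]); return E[:3,3],w/np.linalg.norm(w)
def proj(c,p):
    f,cx,cy,k=K(c);E=np.array(c["extrinsics"]); q=E[:3,:3].T@(np.array(p)-E[:3,3]); s=q[:2]/q[2]; s=s*(1+k*(s@s)); return np.array([cx,cy])+f*s
def onz(c,u,v,z):
    o,d=ray(c,u,v); return o+d*(z-o[2])/d[2]
def tri(*a):
    A=np.zeros((3,3));b=np.zeros(3);rs=[ray(*x) for x in a]
    for o,d in rs:
        M=np.eye(3)-np.outer(d,d);A+=M;b+=M@o
    p=np.linalg.solve(A,b); return p,[1000*np.linalg.norm(np.cross(p-o,d)) for o,d in rs]
def load(n): return dict(np.load(n+".npz"))
def crop(c,x0,y0,x1,y1,s,name):
    cv2.imwrite(name,cv2.resize(c["color"][y0:y1,x0:x1,::-1],None,fx=s,fy=s,interpolation=cv2.INTER_CUBIC))
def snap(n,tag):
    from workcell import cams
    c=cams.camera(n);np.savez(f"{n}{tag}.npz",**c);cv2.imwrite(f"pics/{n}{tag}.png",c["color"][:,:,::-1]);return c
E
python3 - <<'E'
from h import *
t=load("top0");s=load("side0")
crop(t,130,180,300,270,4.5,"pics/topc.png")
crop(s,200,130,330,330,3,"pics/sidec.png")
print(onz(t,137,228,0.08),onz(t,216,208,0.03), onz(t,282,244,0.14))
E
```

```text
[0.52822926 0.07282784 0.08      ] [ 0.58658258 -0.15442665  0.03      ] [ 0.48082213 -0.34674026  0.14      ]
```

View pics/topc.png

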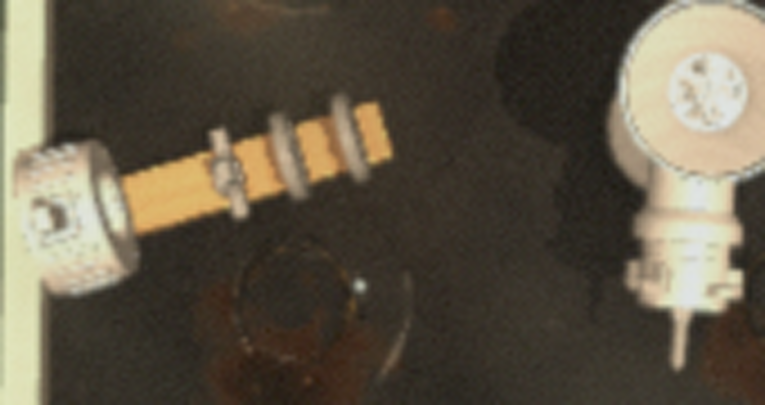

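View pics/sidec.png

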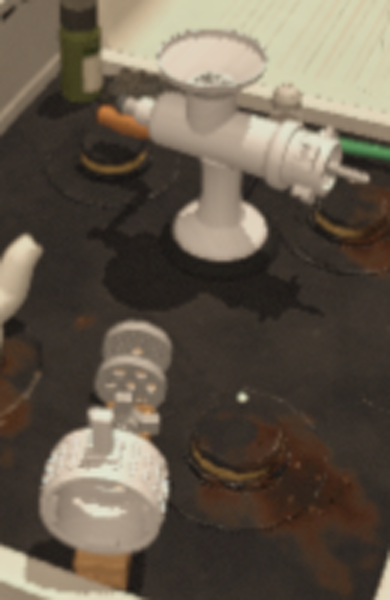

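```bash
cat >> h.py <<'E'
def T(p,q): 
    M=np.eye(4);M[:3,:3]=R.from_quat(q).as_matrix();M[:3,3]=p;return M
def down(p,yaw): # tool pointing down, tool x at yaw deg
    M=np.eye(4);c,s=np.cos(np.radians(yaw)),np.sin(np.radians(yaw));M[:3,:3]=np.array([[c,s,0],[s,-c,0],[0,0,-1]]);M[:3,3]=p;return M
def cur():
    from workcell import status
    o=status.get_obs();return T(o["position"],o["ee_rot"]),o
def plan(A,B,n=None,v=0.9):
    X=np.linalg.inv(A)@B;w=R.from_matrix(X[:3,:3]).as_rotvec();t=X[:3,3]
    if n is None: n=int(np.ceil(max(np.linalg.norm(t)/.05/v,np.abs(w).max()/np.radians(5),1)))
    while 1:
        r=R.from_rotvec(w/n).as_matrix();S=sum(np.linalg.matrix_power(r,k) for k in range(n));d=np.linalg.solve(S,t)
        if abs(d).max()/.05<=1: break
        n+=1
    row=np.r_[d/.05,np.degrees(w)/n/5]
    mid=A.copy();pts=[]
    M=np.eye(4);M[:3,:3]=r;M[:3,3]=d
    for k in range(n): mid=mid@M;pts.append(mid[:3,3].round(3))
    print("n",n,"row",row.round(3).tolist(),"mid",pts[n//2-1])
E
python3 - <<'E'
from h import *
t=load("top0");s=load("side0")
im=t["color"];hsv=cv2.cvtColor(im,cv2.COLOR_RGB2HSV)
m=((hsv[...,0]<25)&(hsv[...,1]>90)&(hsv[...,2]>150)).astype(np.uint8);m[:195]=0;m[240:]=0;m[:,225:]=0;m[:,150:150]=0;m[:,:150]=0
ys,xs=np.nonzero(m);print(len(xs),xs.min(),xs.max(),ys.min(),ys.max())
P=np.array([onz(t,x,y,.032)[:2] for x,y in zip(xs,ys)])
r=cv2.minAreaRect(P.astype(np.float32)*1000);print(r,cv2.boxPoints(r))
A,o=cur()
plan(A,down([.53,.07,.42],14))
E
```

```text
559 157 216 203 231
((560.2265014648438, -63.67755889892578), (39.389442443847656, 182.2413330078125), 16.452529907226562) [[ 515.53094    18.134188]
 [ 567.14545  -156.64522 ]
 [ 604.92206  -145.4893  ]
 [ 553.30756    29.2901  ]]
n 15 row [-0.187, 0.88, -0.021, 0.0, 0.001, 0.807] mid [0.407 0.403 0.412]
```

```bash
python3 - <<'E'
from h import *
A,o=cur()
plan(A,down([.56,-.07,.45],16.5))
E
```

```text
n 18 row [-0.261, 0.864, -0.051, 0.0, 0.001, 0.644] mid [0.45  0.317 0.427]
```

Request:
servo_tool:
  motion:
    - [[-0.26,0.86,-0.05,0,0,0.64],[-0.26,0.86,-0.05,0,0,0.64],[-0.26,0.86,-0.05,0,0,0.64],[-0.26,0.86,-0.05,0,0,0.64],[-0.26,0.86,-0.05,0,0,0.64],[-0.26,0.86,-0.05,0,0,0.64],[-0.26,0.86,-0.05,0,0,0.64],[-0.26,0.86,-0.05,0,0,0.64],[-0.26,0.86,-0.05,0,0,0.64]]
  jaw: 0
  force: 80

```text
clock: 1.05
position: [0.4525, 0.3121, 0.4231]
ee_rot: [0.923, 0.386, -0.003, 0.001]
ft_force: [1.3, 0.6, -0.5]
grip_width: 0.998
```

```bash
python3 - <<'E'
from h import *
A,o=cur();print(o["clock"],o["joint_pos"].round(3))
plan(A,down([.56,-.07,.45],16.5))
E
```

```text
1.05 [-0.89   0.155  0.228  1.645 -0.036  1.353  0.136]
n 9 row [-0.258, 0.853, -0.059, 0.0, 0.009, 0.642] mid [0.524 0.149 0.435]
```

Request:
servo_tool:
  motion:
    - [[-0.26,0.86,-0.06,0,0,0.64],[-0.26,0.86,-0.06,0,0,0.64],[-0.26,0.86,-0.06,0,0,0.64],[-0.26,0.86,-0.06,0,0,0.64],[-0.26,0.86,-0.06,0,0,0.64],[-0.26,0.86,-0.06,0,0,0.64],[-0.26,0.86,-0.06,0,0,0.64],[-0.26,0.86,-0.06,0,0,0.64],[-0.26,0.86,-0.06,0,0,0.64],[0,0,0,0,0,0],[0,0,0,0,0,0]]

```text
clock: 2.15
position: [0.5594, -0.0979, 0.451]
ee_rot: [0.992, 0.127, -0.004, 0.003]
ft_force: [0.3, 0.7, -0.0]
grip_width: 1.001
```

```bash
python3 - <<'E'
from h import *
A,o=cur();print(o["clock"],o["joint_pos"].round(3),o["joint_velocities"].round(3))
c=snap("wrist","1")
crop(c,0,0,512,384,1.5,"pics/w1b.png")
E
```

```text
2.15 [-0.416  0.198  0.593  1.571 -0.103  1.413  0.439] [ 0.045  0.     0.034 -0.002  0.019 -0.     0.007]
```

View pics/w1b.png

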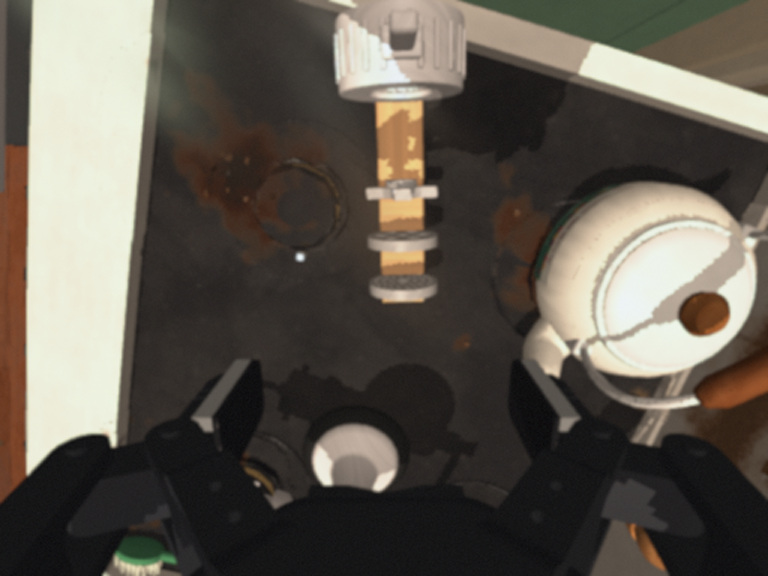

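```bash
python3 - <<'E'
from h import *
c=load("wrist1")
crop(c,210,0,330,210,2.8,"pics/w1c.png")
E
```

```text
(no output)
```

View pics/w1c.png

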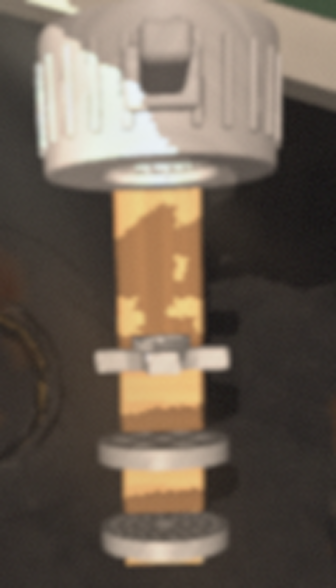

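```bash
python3 - <<'E'
from h import *
t=load("top0");s=load("side0");w=load("wrist1")
print("spout",tri((t,227,167),(s,208,212)))
# measurement tentative: knife top arm centre
print("knife arm end",tri((t,130+228/4.5,180+172/4.5),(w,210+163/2.8,363/2.8)))
print("coarse top",tri((t,130+290/4.5,180+150/4.5),(w,210+164/2.8,448/2.8)))
print("fine",tri((t,130+350/4.5,180+133/4.5),(w,210+165/2.8,532/2.8)))
A,o=cur()
print(A.round(3))
plan(A,down([.562,-.07,.34],16.5))
E
```

```text
spout (array([ 0.71461773, -0.18796323,  0.07859291]), [np.float64(7.906389025534066), np.float64(7.906389025534149)])
knife arm end (array([ 0.5576127 , -0.05066969,  0.06037802]), [np.float64(1.8579110982906284), np.float64(1.8579110982905924)])
coarse top (array([ 0.57081022, -0.08996397,  0.0450346 ]), [np.float64(0.4391578206651023), np.float64(0.4391578206649633)])
fine (array([ 0.5821691 , -0.13045447,  0.0454703 ]), [np.float64(0.6670169655573351), np.float64(0.6670169655575249)])
[[ 0.968  0.252 -0.007  0.559]
 [ 0.252 -0.968 -0.007 -0.098]
 [-0.009  0.005 -1.     0.451]
 [ 0.     0.     0.     1.   ]]
n 3 row [0.071, -0.18, 0.74, 0.02, 0.033, -0.126] mid [ 0.56  -0.089  0.414]
```

Request:
servo_tool:
  motion:
    - [[0.07,-0.15,0.6,0.03,0.03,-0.12],[0.07,-0.15,0.6,0.02,0.03,-0.12],[0.07,-0.15,0.6,0.02,0.03,-0.12],[0,0,0.3,0,0,0],[0,0,0.1,0,0,0],[0,0,0,0,0,0],[0,0,0,0,0,0]]

```text
clock: 2.9
position: [0.5637, -0.0656, 0.3379]
ee_rot: [0.989, 0.15, 0.0, -0.001]
ft_force: [0.5, -0.4, 0.7]
grip_width: 1.002
```

```bash
python3 - <<'E'
from h import *
A,o=cur();print(o["clock"],A.round(4),o["joint_velocities"].round(3))
c=snap("wrist","2")
crop(c,0,0,512,384,1.5,"pics/w2b.png")
crop(c,170,10,350,240,2.6,"pics/w2c.png")
E
```

```text
2.9 [[ 9.552e-01  2.959e-01  5.000e-04  5.637e-01]
 [ 2.959e-01 -9.552e-01  3.000e-03 -6.560e-02]
 [ 1.400e-03 -2.700e-03 -1.000e+00  3.379e-01]
 [ 0.000e+00  0.000e+00  0.000e+00  1.000e+00]] [-0.008 -0.002 -0.003 -0.002  0.001  0.003 -0.001]
```

View pics/w2c.png

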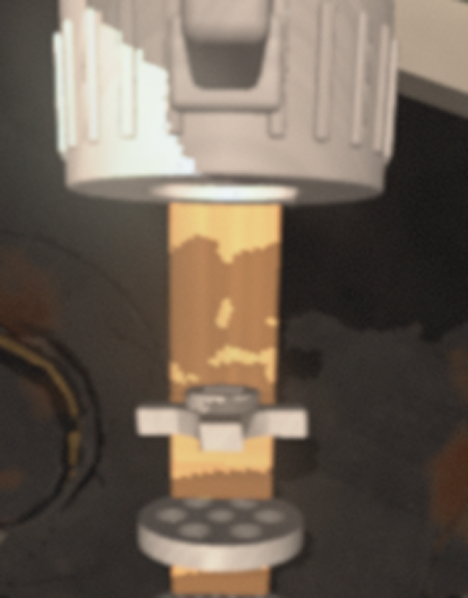

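```bash
python3 - <<'E'
from h import *
c=load("wrist2");crop(c,215,150,295,235,8,"pics/w2d.png")
c=load("wrist1");crop(c,235,110,305,175,8,"pics/w1d.png")
for n,rows,z in (("wrist2",[95,105,150,165,192,232],.032),("wrist1",[75,90,105,140,145],.032)):
    c=load(n);hsv=cv2.cvtColor(c["color"],cv2.COLOR_RGB2HSV)
    for r in rows:
        g=(hsv[r,:,1]>80)&(hsv[r,:,0]<28)&(hsv[r,:,2]>80);x=np.nonzero(g[225:290])[0]+225
        if len(x): 
            a,b=onz(c,x.min()-.5,r,z),onz(c,x.max()+.5,r,z);print(n,r,x.min(),x.max(),a[:2].round(4),b[:2].round(4),np.linalg.norm(a-b).round(4),((a+b)/2)[:2].round(4))
E
```

```text
wrist2 95 234 278 [0.519  0.0103] [0.559  0.0227] 0.0419 [0.539  0.0165]
wrist2 105 234 277 [0.5214 0.0017] [0.5609 0.0139] 0.0413 [0.5411 0.0078]
wrist2 150 234 276 [ 0.533  -0.0389] [ 0.5732 -0.0264] 0.0421 [ 0.5531 -0.0327]
wrist2 165 270 275 [ 0.5713 -0.0426] [ 0.577  -0.0409] 0.006 [ 0.5741 -0.0418]
wrist2 192 235 274 [ 0.5457 -0.0798] [ 0.5848 -0.0677] 0.0409 [ 0.5652 -0.0738]
wrist2 232 235 273 [ 0.5579 -0.1226] [ 0.5977 -0.1103] 0.0416 [ 0.5778 -0.1164]
wrist1 75 250 282 [0.5193 0.0085] [0.5604 0.0192] 0.0425 [0.5399 0.0138]
wrist1 90 251 281 [ 0.525  -0.0089] [0.5642 0.0013] 0.0405 [ 0.5446 -0.0038]
wrist1 105 251 282 [ 0.5297 -0.0271] [ 0.5707 -0.0164] 0.0424 [ 0.5502 -0.0218]
wrist1 140 225 282 [ 0.5065 -0.0806] [ 0.5834 -0.0605] 0.0795 [ 0.5449 -0.0706]
wrist1 145 251 282 [ 0.5427 -0.0782] [ 0.5853 -0.067 ] 0.044 [ 0.564  -0.0726]
```

View pics/w2d.png

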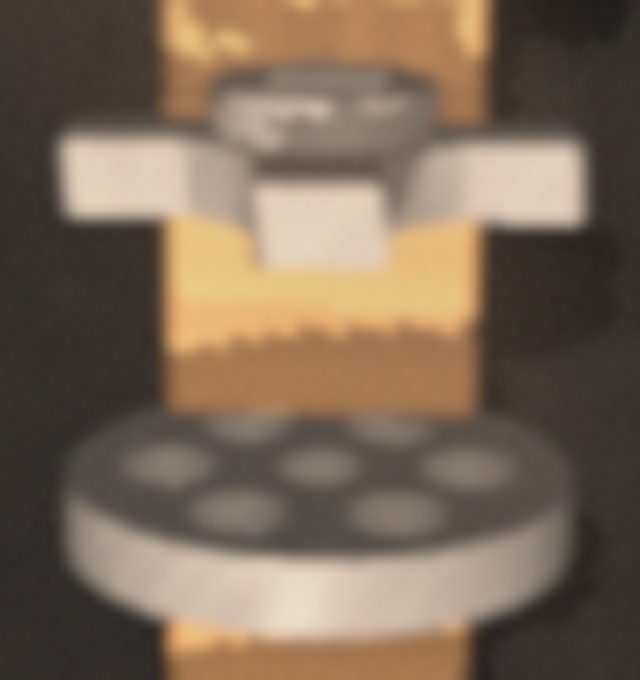

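View pics/w1d.png

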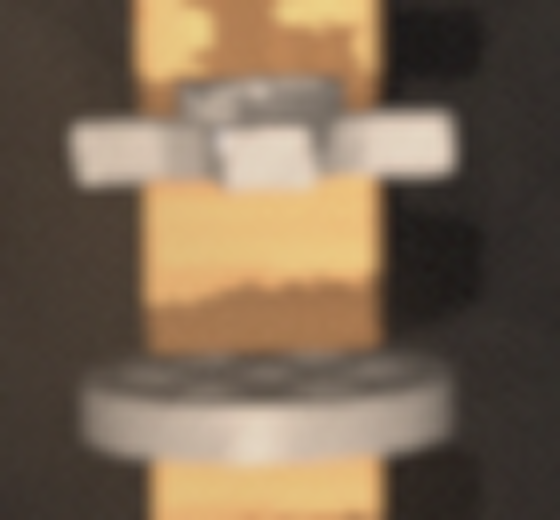

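```bash
cat > m.py <<'E'
from h import *
t=load("top0");w1=load("wrist1");w2=load("wrist2")
a=lambda X,Y:(w2,215+(X+.5)/8-.5,150+(Y+.5)/8-.5)
b=lambda X,Y:(w1,235+(X+.5)/8-.5,110+(Y+.5)/8-.5)
ex=np.array([np.cos(np.radians(106.3)),np.sin(np.radians(106.3)),0]);ey=np.array([-ex[1],ex[0],0])
def pr(n,r): 
    p=r[0];print(n,p.round(4),"blk x,y",(p@ex).round(4),(p@ey).round(4),"res",np.round(r[1],2))
pr("top arm end",tri(a(322,225),b(269,162)))
pr("L",tri(a(60,176),b(72,154)))
pr("R",tri(a(590,184),b(458,144)))
pr("plate L",tri(a(63,515),b(82,410)))
pr("plate R",tri(a(576,515),b(452,405)))
pr("plate rim bottom edge(top)",tri(a(318,636),b(262,462)))
pr("plate rim upper edge",tri(a(318,555),b(262,404)))
for z in (.078,.08):
  p=onz(*a(322,225),z);q=onz(*b(269,162),z);print(z,p.round(4),p@ex,p@ey,q.round(4),q@ex,q@ey)
for z in (.080,):
  p=onz(*a(318,595),z);q=onz(*b(262,433),z);print("plate",z,p.round(4),p@ex,p@ey,q.round(4),q@ex,q@ey)
E
python3 m.py
```

```text
top arm end [ 0.5586 -0.0497  0.0743] blk x,y -0.2045 -0.5222 res [0.19 0.19]
L [ 0.5291 -0.0577  0.054 ] blk x,y -0.2039 -0.4916 res [0.1 0.1]
R [ 0.5881 -0.0407  0.0533] blk x,y -0.2041 -0.5531 res [0.17 0.17]
plate L [ 0.5405 -0.0971  0.0557] blk x,y -0.2449 -0.4915 res [0.01 0.01]
plate R [ 0.6008 -0.0821  0.0466] blk x,y -0.2474 -0.5536 res [0.35 0.35]
plate rim bottom edge(top) [ 0.5704 -0.0934  0.079 ] blk x,y -0.2497 -0.5213 res [0.94 0.94]
plate rim upper edge [ 0.568  -0.0851  0.0768] blk x,y -0.2411 -0.5213 res [0.76 0.76]
0.078 [ 0.5582 -0.0489  0.078 ] -0.20363006809890416 -0.5220164191924457 [ 0.5586 -0.0495  0.078 ] -0.2043039237009703 -0.522269112351228
0.08 [ 0.5581 -0.0485  0.08  ] -0.20315986818934154 -0.5220207113021413 [ 0.5585 -0.0494  0.08  ] -0.20416138327386635 -0.5222102583591143
plate 0.08 [ 0.5698 -0.0882  0.08  ] -0.24457085329858014 -0.5221574564942686 [ 0.5682 -0.089   0.08  ] -0.2449023047387938 -0.5204181416636072
```

```bash
python3 - <<'E'
from h import *
A,o=cur()
plan(A,down([.50,-.34,.45],16.3),8)
E
```

```text
n 8 row [-0.351, 0.61, -0.281, -0.004, -0.003, 0.023] mid [ 0.532 -0.203  0.394]
```

Request:
servo_tool:
  motion:
    - [[-0.3,0.5,-0.4,0,0,0],[-0.35,0.6,-0.4,0,0,0],[-0.35,0.6,-0.35,0,0,0],[-0.35,0.6,-0.3,0,0,0.04],[-0.35,0.6,-0.3,0,0,0.04],[-0.35,0.6,-0.2,0,0,0.04],[-0.35,0.6,-0.1,0,0,0.04],[-0.2,0.4,0,0,0,0],[-0.1,0.2,0,0,0,0],[0,0,0,0,0,0],[0,0,0,0,0,0]]

```text
clock: 4.05
position: [0.5013, -0.3394, 0.455]
ee_rot: [0.989, 0.144, 0.008, 0.002]
ft_force: [0.4, -0.2, 0.5]
grip_width: 1.001
```

```bash
python3 - <<'E'
from h import *
A,o=cur();print(o["clock"],A.round(4),o["joint_velocities"].round(3),o["joint_pos"].round(2))
c=snap("wrist","3")
crop(c,0,0,512,384,1.5,"pics/w3b.png")
E
```

```text
4.05 [[ 0.9582  0.2856  0.0168  0.5013]
 [ 0.2856 -0.9583 -0.001  -0.3394]
 [ 0.0159  0.0057 -0.9999  0.455 ]
 [ 0.      0.      0.      1.    ]] [-0.     0.     0.001 -0.005  0.002  0.     0.001] [-0.05  0.3   0.72  1.48 -0.21  1.42  0.97]
```

View pics/w3b.png

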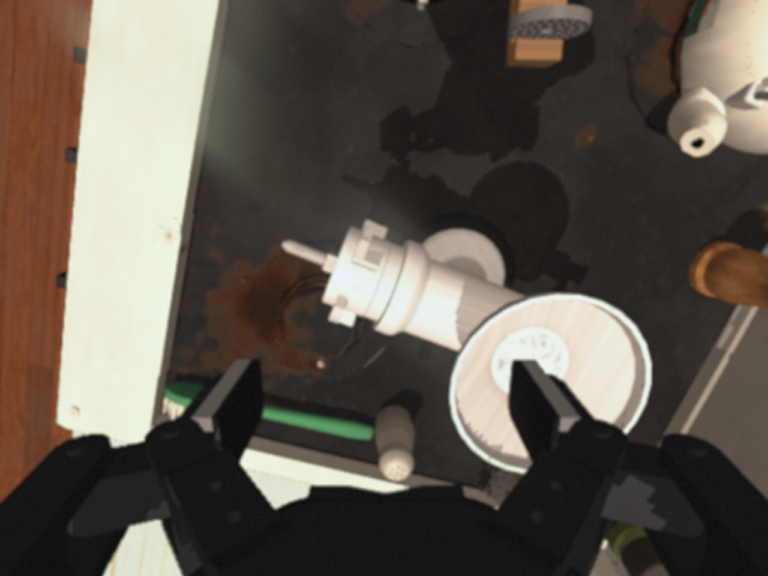

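Request:
servo_tool:
  motion:
    - [[-0.2,-0.3,0.3,0,0,0],[-0.3,-0.3,0.4,0,0,0],[-0.3,-0.3,0.4,0,-0.08,0],[-0.2,-0.1,0.3,0,-0.08,0],[0,0,0,0,0,0],[0,0,0,0,0,0],[0,0,0,0,0,0]]

```text
clock: 4.8
position: [0.4435, -0.2957, 0.3825]
ee_rot: [0.988, 0.152, 0.003, 0.002]
ft_force: [0.1, -1.1, 0.0]
grip_width: 0.998
```

```bash
python3 - <<'E'
from h import *
A,o=cur();print(o["clock"],A.round(4),o["joint_velocities"].round(3),o["joint_pos"].round(2))
c=snap("wrist","4")
crop(c,0,0,512,384,1.5,"pics/w4b.png")
crop(load("wrist3"),180,130,300,230,6,"pics/w3c.png")
E
```

```text
4.8 [[ 0.9537  0.3008  0.0061  0.4435]
 [ 0.3009 -0.9537 -0.0028 -0.2957]
 [ 0.005   0.0045 -1.      0.3825]
 [ 0.      0.      0.      1.    ]] [-0.008 -0.001 -0.008 -0.02  -0.004  0.003 -0.003] [-0.14  0.15  0.71  1.77 -0.11  1.25  0.91]
```

View pics/w4b.png

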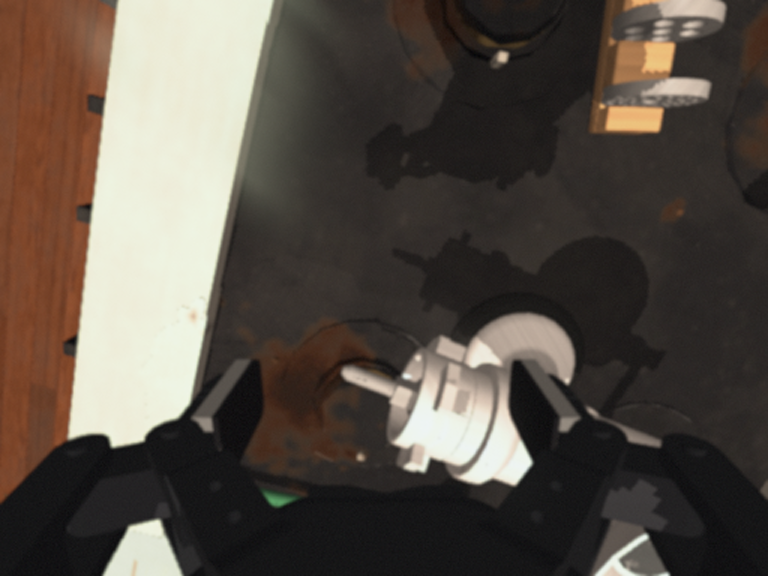

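View pics/w3c.png

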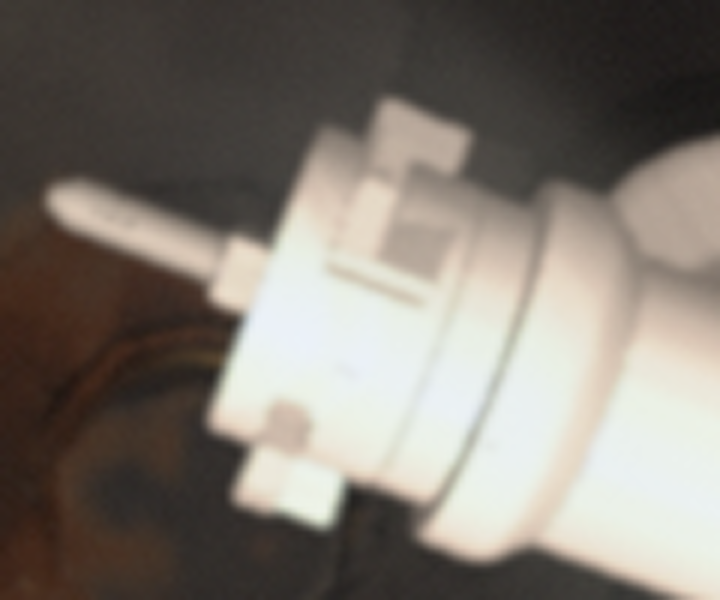

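```bash
python3 - <<'E'
from h import *
crop(load("wrist4"),215,210,345,325,6,"pics/w4c.png")
crop(load("top0"),255,170,325,270,6,"pics/t0c.png")
crop(load("side0"),240,135,340,225,7,"pics/s0c.png")
E
```

```text
(no output)
```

View pics/w4c.png

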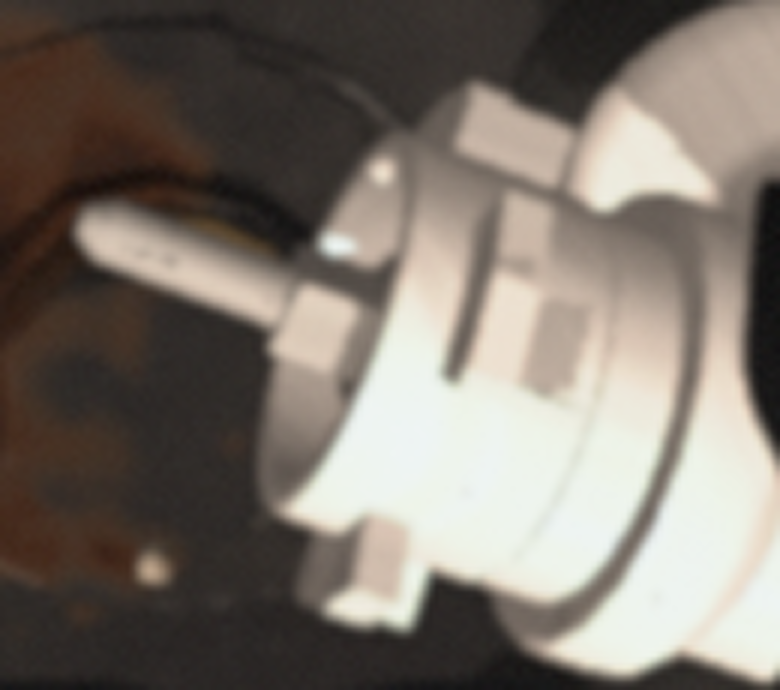

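View pics/t0c.png

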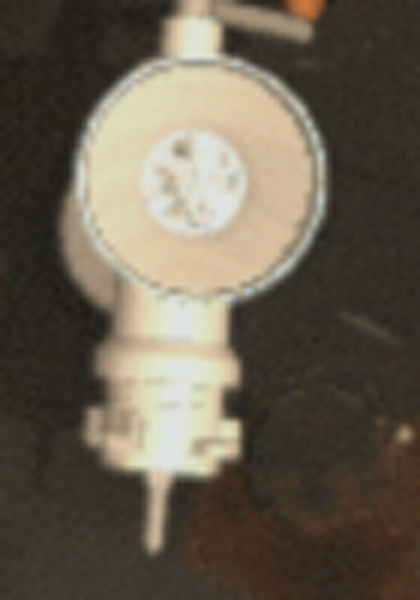

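View pics/s0c.png

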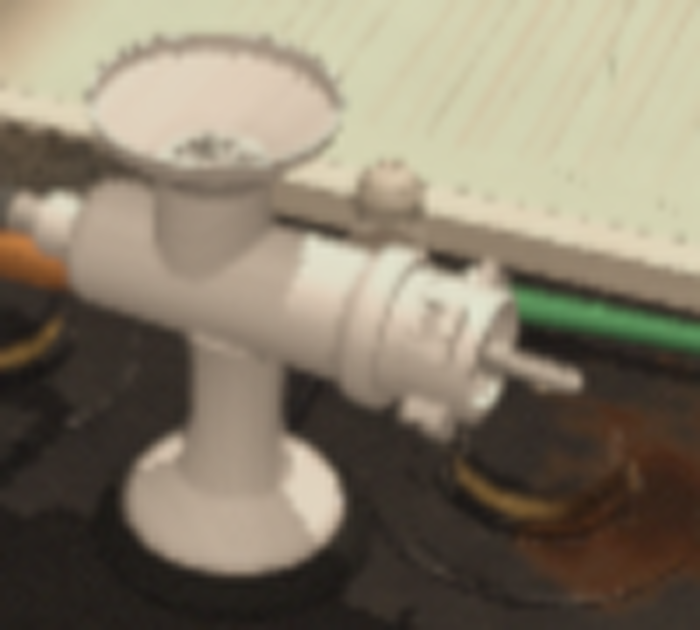

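```bash
cat > m2.py <<'E'
from h import *
t=load("top0");s=load("side0");w3=load("wrist3");w4=load("wrist4")
a=lambda X,Y:(w3,180+(X+.5)/6-.5,130+(Y+.5)/6-.5)
b=lambda X,Y:(w4,215+(X+.5)/6-.5,210+(Y+.5)/6-.5)
tt=lambda X,Y:(t,255+(X+.5)/6-.5,170+(Y+.5)/6-.5)
ss=lambda X,Y:(s,240+(X+.5)/7-.5,135+(Y+.5)/7-.5)
def pr(n,r): print(n,r[0].round(4),np.round(r[1],2));return r[0]
tip=pr("tip w3w4",tri(a(48,198),b(78,226)))
pr("tip t s",tri(tt(152,552),ss(580,380)))
pr("tip all",tri(a(48,198),b(78,226),tt(152,552),ss(580,380)))
base=pr("pinbase",tri(a(213,260),b(277,302)))
d=base-tip;print(np.linalg.norm(d),np.degrees(np.arctan2(d[1],d[0])),np.degrees(np.arcsin(d[2]/np.linalg.norm(d))))
hop=pr("hopper t w3",tri(tt(200,177.5),(w3,551/1.5-.2,382/1.5-.2)))
d=hop-tip;print(np.linalg.norm(d[:2]),np.degrees(np.arctan2(d[1],d[0])),d[2])
pr("faceL",tri(a(325,128),b(410,130)));pr("faceR",tri(a(212,420),b(285,510)))
for n,c,z in (("t",tt(152,552),.14),("s",ss(580,380),.14),("w3",a(48,198),.14),("w4",b(78,226),.14)): print(n,onz(*c,z).round(4))
print("hopz",onz(*tt(200,177.5),.229).round(4),onz(w3,551/1.5-.2,382/1.5-.2,.229).round(4))
E
python3 m2.py
```

```text
tip w3w4 [ 0.4341 -0.3403  0.1402] [0.13 0.13]
tip t s [ 0.4326 -0.34    0.1422] [0.06 0.06]
tip all [ 0.4334 -0.34    0.1417] [0.87 0.9  0.8  0.91]
pinbase [ 0.4638 -0.3424  0.1421] [0.15 0.15]
0.02982143759352475 -3.9764240406429097 3.671027286476935
hopper t w3 [ 0.6021 -0.3542  0.2237] [1.88 1.88]
0.16853032422269965 -4.701167619774562 0.0834694847284583
faceL [ 0.476  -0.3171  0.1296] [0.22 0.22]
faceR [ 0.4716 -0.3651  0.1562] [0.55 0.55]
t [ 0.4324 -0.3402  0.14  ]
s [ 0.4331 -0.343   0.14  ]
w3 [ 0.434  -0.3405  0.14  ]
w4 [ 0.4343 -0.3403  0.14  ]
hopz [ 0.6009 -0.3552  0.229 ] [ 0.5997 -0.3503  0.229 ]
```

```bash
cat >> h.py <<'E'
ex=np.array([np.cos(np.radians(106.3)),np.sin(np.radians(106.3)),0]);ey=np.array([-ex[1],ex[0],0])
my=-4.8
mx=np.array([np.cos(np.radians(my)),np.sin(np.radians(my)),0]);myv=np.array([-mx[1],mx[0],0])
tip=np.array([.4338,-.3402,.1400]);mouth=tip+.0385*mx
def knife_tcp(z,off=.008): return ex*(-.204-off)+ey*(-.522)+np.array([0,0,z])
E
python3 - <<'E'
from h import *
A,o=cur()
print(mouth,knife_tcp(.34))
plan(A,down(knife_tcp(.36),16.3),8)
E
```

```text
[ 0.47216498 -0.3434216   0.14      ] [ 0.5605197 -0.0569707  0.34     ]
n 8 row [0.454, -0.486, 0.057, 0.007, -0.008, 0.03] mid [ 0.501 -0.176  0.371]
```

Request:
servo_tool:
  motion:
    - [[0.4,-0.4,0,0,0,0],[0.45,-0.48,0.05,0,0,0.03],[0.45,-0.48,0.06,0,0,0.03],[0.45,-0.48,0.06,0,0,0.03],[0.45,-0.48,0.06,0,0,0.03],[0.45,-0.48,0.06,0,0,0.03],[0.45,-0.48,0.06,0,0,0.03],[0.35,-0.35,0.06,0,0,0.03],[0.15,-0.2,0,0,0,0],[0,0,0,0,0,0],[0,0,0,0,0,0]]
  jaw: 120

```text
clock: 5.95
position: [0.5703, -0.053, 0.3683]
ee_rot: [0.99, 0.141, 0.008, 0.005]
ft_force: [-0.7, -0.6, -0.2]
grip_width: 0.526
```

```bash
python3 - <<'E'
from h import *
A,o=cur();print(o["clock"],A[:3,3],o["joint_pos"].round(2))
plan(A,down(knife_tcp(.26),16.3),4)
E
```

```text
5.95 [ 0.57034308 -0.05299287  0.36825555] [-0.44  0.25  0.53  1.69 -0.13  1.22  0.4 ]
n 4 row [-0.058, 0.001, 0.541, 0.036, -0.042, -0.003] mid [ 0.566 -0.055  0.314]
```

Request:
servo_tool:
  motion:
    - [[-0.06,0,0.5,0.04,-0.04,0],[-0.06,0,0.5,0.04,-0.04,0],[-0.06,0,0.5,0.04,-0.04,0],[-0.05,0,0.4,0.03,-0.05,0],[0,0,0.1,0,0,0],[0,0,0,0,0,0],[0,0,0,0,0,0]]

```text
clock: 6.65
position: [0.5588, -0.0678, 0.2699]
ee_rot: [0.991, 0.135, 0.003, 0.001]
ft_force: [0.6, 0.2, 0.3]
grip_width: 0.526
```

```bash
python3 - <<'E'
from h import *
A,o=cur();print(o["clock"],A.round(4),o["joint_velocities"].round(3))
plan(A,down(knife_tcp(.232),16.3),3)
c=snap("wrist","5")
crop(c,0,0,512,384,1.5,"pics/w5b.png")
E
```

```text
6.65 [[ 0.9638  0.2666  0.0062  0.5588]
 [ 0.2666 -0.9638 -0.0014 -0.0678]
 [ 0.0056  0.003  -1.      0.2699]
 [ 0.      0.      0.      1.    ]] [ 0.007 -0.008  0.006 -0.007  0.003  0.005  0.001]
n 3 row [0.03, -0.067, 0.253, 0.012, -0.021, -0.056] mid [ 0.559 -0.064  0.257]
```

View pics/w5b.png

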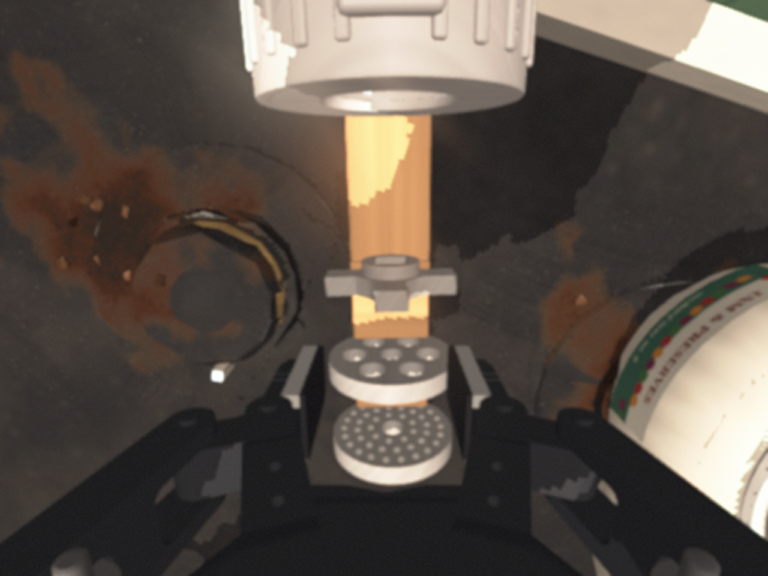

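```bash
python3 - <<'E'
from h import *
c=load("wrist5")
k=ex*-.204+ey*-.522
print(1.5*proj(c,k+[0,0,.078]), 1.5*proj(c,k+[0,0,.048]+.03*ey),1.5*proj(c,k+[0,0,.048]-.03*ey))
p=ex*-.2455+ey*-.522+[0,0,.080];print(1.5*proj(c,p))
crop(c,205,160,315,330,4,"pics/w5c.png")
E
```

```text
[391.27570649 301.63146678] [326.28994905 282.53453053] [453.74038219 280.54816557]
[392.38224714 395.56998354]
```

View pics/w5c.png

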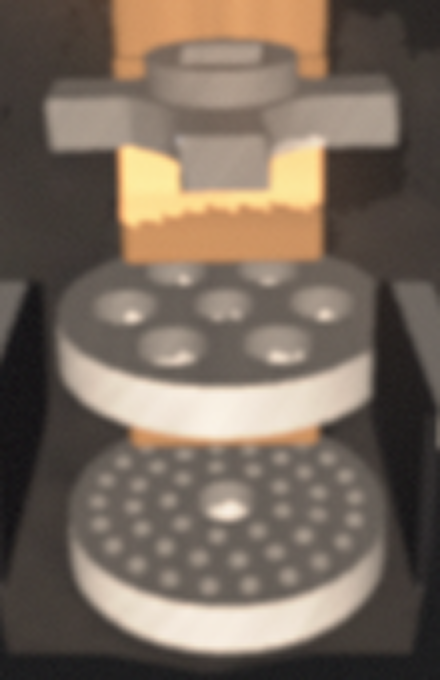

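Request:
servo_tool:
  motion:
    - [[0.03,-0.07,0.2,0.01,-0.02,-0.06],[0.03,-0.07,0.2,0.01,-0.02,-0.06],[0.03,-0.07,0.2,0.01,-0.02,-0.06],[0,0,0.15,0,0,0],[0,0,0,0,0,0],[0,0,0,0,0,0]]

```text
clock: 7.3
position: [0.5615, -0.0547, 0.2307]
ee_rot: [0.99, 0.144, 0.001, 0.0]
ft_force: [-0.2, 0.2, -1.4]
grip_width: 0.532
```

```bash
python3 - <<'E'
from h import *
A,o=cur();print(o["clock"],A.round(4),o["ft_force"])
plan(A,down(knife_tcp(.232),16.3),1)
E
```

```text
7.3 [[ 9.586e-01  2.847e-01  2.800e-03  5.615e-01]
 [ 2.847e-01 -9.586e-01  2.000e-04 -5.470e-02]
 [ 2.800e-03  6.000e-04 -1.000e+00  2.307e-01]
 [ 0.000e+00  0.000e+00  0.000e+00  1.000e+00]] [-0.23946722  0.15414361 -1.35481671]
n 1 row [-0.031, 0.037, -0.026, 0.007, -0.032, 0.048] mid [ 0.561 -0.057  0.232]
```

Close to 2 mm. Trim and close.

Request:
servo_tool:
  motion:
    - [[-0.03,0.04,-0.02,0,-0.03,0.05],[0,0,0,0,0,0],[0,0,0,0,0,0]]

```text
clock: 7.6
position: [0.5607, -0.0577, 0.2324]
ee_rot: [0.99, 0.141, 0.0, 0.0]
ft_force: [0.4, -0.3, 0.6]
grip_width: 0.531
```

Request:
servo_tool:
  motion:
    - [[0,0,0,0,0,0],[0,0,0,0,0,0],[0,0,0,0,0,0],[0,0,0,0,0,0],[0,0,0,0,0,0],[0,0,0,0,0,0]]
  jaw: 255
  force: 60

```text
clock: 8.2
position: [0.5608, -0.0583, 0.2335]
ee_rot: [0.99, 0.141, 0.001, 0.0]
ft_force: [-1.4, -0.5, 2.0]
grip_width: 0.139
```

```bash
python3 - <<'E'
from h import *
A,o=cur();print(o["clock"],A.round(4),o["ft_force"],o["grip_width"])
plan(A,down(knife_tcp(.232),16.3),1)
E
```

```text
8.2 [[ 9.603e-01  2.789e-01  1.900e-03  5.608e-01]
 [ 2.789e-01 -9.603e-01 -7.000e-04 -5.830e-02]
 [ 1.700e-03  1.200e-03 -1.000e+00  2.335e-01]
 [ 0.000e+00  0.000e+00  0.000e+00  1.000e+00]] [-1.35873505 -0.5204995   2.02681271] 0.13932114386988542
n 1 row [0.002, -0.027, 0.031, 0.014, -0.019, -0.022] mid [ 0.561 -0.057  0.232]
```

Request:
servo_tool:
  motion:
    - [[0,0,-0.2,0,0,0],[0,0,-0.4,0,0,0],[0,0,-0.6,0,0,0],[0,0,-0.6,0,0,0],[0,0,-0.2,0,0,0],[0,0,0,0,0,0]]

```text
clock: 8.8
position: [0.5603, -0.0579, 0.3384]
ee_rot: [0.99, 0.141, 0.0, 0.001]
ft_force: [0.3, 0.1, -0.6]
grip_width: 0.138
```

```bash
python3 - <<'E'
from h import *
A,o=cur();print(o["clock"],A.round(4),o["ft_force"],o["grip_width"])
c=snap("wrist","6")
crop(c,0,0,512,384,1.5,"pics/w6b.png")
mid=down([.47,-.17,.345],-39);plan(A,mid)
end=down(mouth-.0735*mx-.008*mx+[0,0,.1855],my-90);print(end[:3,3]);plan(mid,end)
E
```

```text
8.8 [[ 9.603e-01  2.789e-01  8.000e-04  5.603e-01]
 [ 2.789e-01 -9.603e-01 -1.100e-03 -5.790e-02]
 [ 5.000e-04  1.200e-03 -1.000e+00  3.384e-01]
 [ 0.000e+00  0.000e+00  0.000e+00  1.000e+00]] [ 0.25371917  0.1352522  -0.64349069] 0.13789686213099092
n 12 row [-0.124, 0.216, -0.011, 0.001, -0.001, 0.92] mid [ 0.529 -0.125  0.342]
[ 0.39095081 -0.33660185  0.3255    ]
n 12 row [0.202, 0.248, 0.032, 0.0, 0.0, 0.93] mid [ 0.451 -0.263  0.335]
```

View pics/w6b.png

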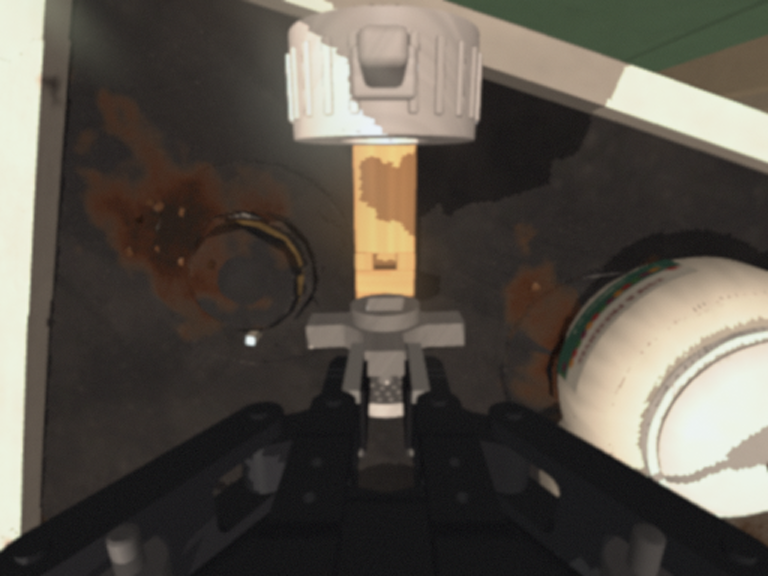

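```bash
python3 - <<'E'
from h import *
A,o=cur()
mid=down([.43,-.19,.345],-39);plan(A,mid)
end=down([.378,-.3355,.3255],my-90);plan(mid,end)
E
```

```text
n 12 row [-0.186, 0.262, -0.012, 0.001, -0.0, 0.92] mid [ 0.511 -0.14   0.341]
n 12 row [0.189, 0.19, 0.032, 0.0, 0.0, 0.93] mid [ 0.422 -0.269  0.335]
```

Request:
servo_tool:
  motion:
    - [[-0.19,0.26,-0.01,0,0,0.92],[-0.19,0.26,-0.01,0,0,0.92],[-0.19,0.26,-0.01,0,0,0.92],[-0.19,0.26,-0.01,0,0,0.92],[-0.19,0.26,-0.01,0,0,0.92],[-0.19,0.26,-0.01,0,0,0.92],[-0.19,0.26,-0.01,0,0,0.92],[-0.19,0.26,-0.01,0,0,0.92],[-0.19,0.26,-0.01,0,0,0.92],[-0.19,0.26,-0.01,0,0,0.92],[-0.19,0.26,-0.01,0,0,0.92],[-0.19,0.26,-0.01,0,0,0.92]]

```text
clock: 10.05
position: [0.4186, -0.1875, 0.3277]
ee_rot: [0.937, -0.35, -0.011, 0.006]
ft_force: [0.4, 0.5, -1.1]
grip_width: 0.14
```

```bash
python3 - <<'E'
from h import *
A,o=cur();print(A[:3,3],o["joint_pos"].round(2))
end=down([.378,-.3355,.3255],my-90);plan(A,end,12)
E
```

```text
[ 0.41859735 -0.18753725  0.3277039 ] [-0.4   0.01  0.73  2.01  0.    1.15 -0.38]
n 12 row [0.204, 0.169, 0.004, 0.024, 0.007, 0.897] mid [ 0.416 -0.266  0.327]
```

Request:
servo_tool:
  motion:
    - [[0.2,0.17,0,0.02,0,0.9],[0.2,0.17,0,0.02,0,0.9],[0.2,0.17,0,0.02,0,0.9],[0.2,0.17,0,0.02,0,0.9],[0.2,0.17,0,0.02,0,0.9],[0.2,0.17,0,0.02,0,0.9],[0.2,0.17,0,0.02,0,0.9],[0.2,0.17,0,0.02,0,0.9],[0.2,0.17,0,0.02,0,0.9],[0.2,0.17,0,0.02,0,0.9],[0.2,0.17,0,0.02,0,0.7],[0,0,0,0,0,0]]

```text
clock: 11.25
position: [0.375, -0.3244, 0.3126]
ee_rot: [-0.697, 0.717, 0.014, -0.008]
ft_force: [-0.7, 0.4, -0.9]
grip_width: 0.138
```

```bash
python3 - <<'E'
from h import *
A,o=cur();print(A.round(4),o["joint_pos"].round(2),o["joint_velocities"].round(3))
end=down(mouth-.0735*mx-.008*mx+[0,0,.1855],my-90);plan(A,end,3)
c=snap("side","7");crop(c,230,130,400,270,4.5,"pics/s7c.png")
c=snap("top","7");crop(c,240,170,340,290,5,"pics/t7c.png")
c=snap("wrist","7");crop(c,0,0,512,384,1.5,"pics/w7c.png")
E
```

```text
[[-0.0291 -0.9991 -0.0304  0.375 ]
 [-0.9995  0.0289  0.0095 -0.3244]
 [-0.0087  0.0307 -0.9995  0.3126]
 [ 0.      0.      0.      1.    ]] [-0.23  0.18  0.94  1.94 -0.14  1.13 -0.84] [-0.01   0.017 -0.031  0.011 -0.011 -0.006  0.021]
n 3 row [0.076, -0.108, -0.088, 0.118, 0.03, 0.209] mid [ 0.38  -0.328  0.317]
```

View pics/s7c.png

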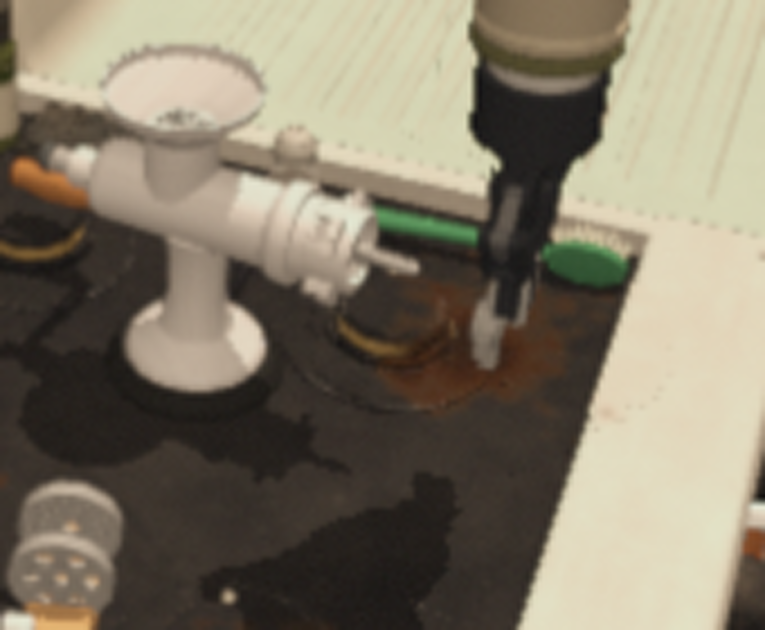

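View pics/t7c.png

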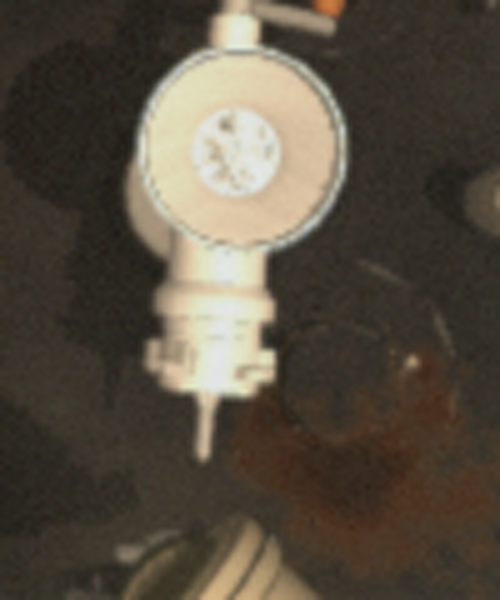

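View pics/w7c.png

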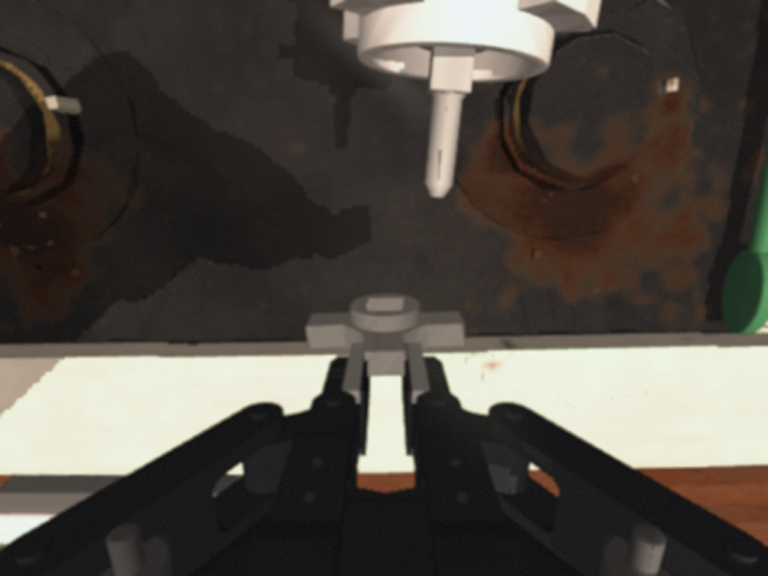

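Request:
servo_tool:
  motion:
    - [[0.08,-0.08,-0.09,0.12,0.03,0.21],[0.08,-0.08,-0.09,0.12,0.03,0.21],[0.08,-0.08,-0.09,0.12,0.03,0.21],[0,0,0,0,0,0],[0,0,0,0,0,0],[0,0,0,0,0,0]]

```text
clock: 12.0
position: [0.3916, -0.3348, 0.3275]
ee_rot: [-0.68, 0.734, -0.002, 0.002]
ft_force: [-0.1, 0.6, -0.7]
grip_width: 0.136
```

```bash
python3 - <<'E'
from h import *
A,o=cur();print(A.round(4),o["joint_velocities"].round(3))
end=down(mouth-.0735*mx-.008*mx+[0,0,.1855],my-90);plan(A,end,1)
c=snap("wrist","8");crop(c,0,0,512,384,1.5,"pics/w8c.png")
# knife predicted centre (assume grip offset .008 along tool -y, .1855 along z)
k=A@np.array([0,-.008,.1855,1]);print("knife",k[:3],"in mouth",[(k[:3]-mouth)@v for v in (mx,myv)],k[2]-mouth[2])
for n,p in (("tip",tip),("face top",mouth+[0,0,.028]),("stud shoulder",mouth-.0065*mx+[0,0,.006])): print(n,1.5*proj(c,p))
print("knife hub front top edge",1.5*proj(c,(A@np.array([0,-.008-.0105,.1855-.0135,1]))[:3]),[1.5*proj(c,(A@np.array([x,-.008-.0045,.1855-.007,1]))[:3]) for x in(-.03,.03)])
E
```

```text
[[-7.640e-02 -9.971e-01  5.100e-03  3.916e-01]
 [-9.971e-01  7.640e-02 -5.000e-04 -3.348e-01]
 [ 1.000e-04 -5.100e-03 -1.000e+00  3.275e-01]
 [ 0.000e+00  0.000e+00  0.000e+00  1.000e+00]] [ 0.001  0.001  0.     0.001 -0.001  0.001  0.001]
n 1 row [0.036, 0.009, 0.04, -0.058, -0.001, 0.084] mid [ 0.391 -0.337  0.326]
knife [ 0.40046551 -0.33552271  0.14202373] in mouth [np.float64(-0.07210896960095133), np.float64(0.001871522673158449)] 0.0020237344170558613
tip [389.85038532 252.22095552]
face top [392.09987812 140.12844904]
stud shoulder [390.96522827 164.0376386 ]
knife hub front top edge [384.13264227 324.44004048] [array([304.70544261, 332.92450298]), array([463.77070535, 333.01601849])]
```

View pics/w8c.png

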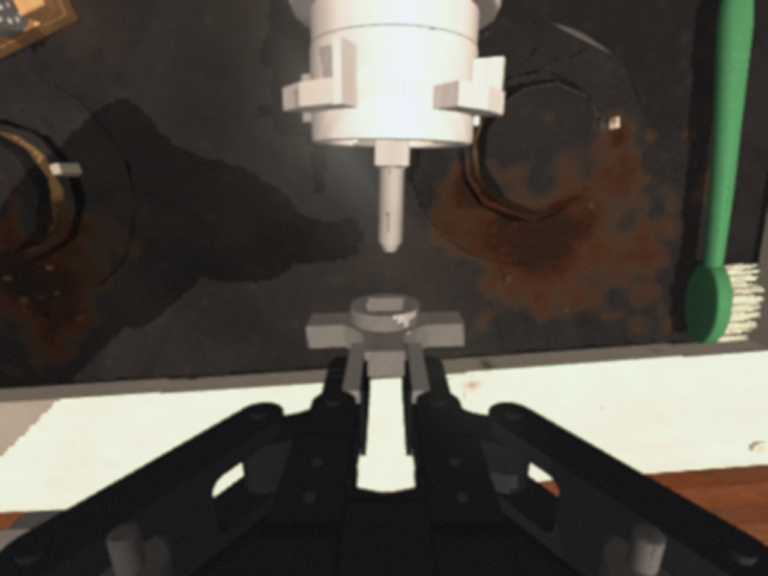

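Request:
servo_tool:
  motion:
    - [[0.035,0,0.04,-0.06,0,0.08],[0,-0.1,0,0,0,0],[0,-0.2,0,0,0,0],[0,-0.15,0,0,0,0],[0,-0.1,0,0,0,0],[0,0,0,0,0,0],[0,0,0,0,0,0]]

```text
clock: 12.75
position: [0.4219, -0.3387, 0.3245]
ee_rot: [-0.677, 0.736, 0.001, -0.001]
ft_force: [-0.3, -0.4, 0.0]
grip_width: 0.137
```

```bash
cat >> h.py <<'E'
def inm(A,off,dz):
    k=(A@np.array([0,-off,dz,1]))[:3]; d=k-mouth; return np.round([d@mx*1000,d@myv*1000,d[2]*1000],1)
def yawpitch(A): 
    return "yaw err %.2f tilt x %.2f y %.2f"%(np.degrees(np.arctan2(A[1,0],A[0,0]))-(my-90),np.degrees(np.arcsin(A[2,1])),np.degrees(np.arcsin(A[2,0])))
E
python3 - <<'E'
from h import *
A,o=cur();print(o["clock"],inm(A,.0094,.1855),yawpitch(A),o["ft_force"].round(1))
c=snap("wrist","9");crop(c,170,80,350,260,4,"pics/w9c.png")
E
```

```text
12.75 [-41.5   0.6  -1. ] yaw err 0.07 tilt x 0.11 y -0.01 [-0.3 -0.4  0. ]
```

View pics/w9c.png

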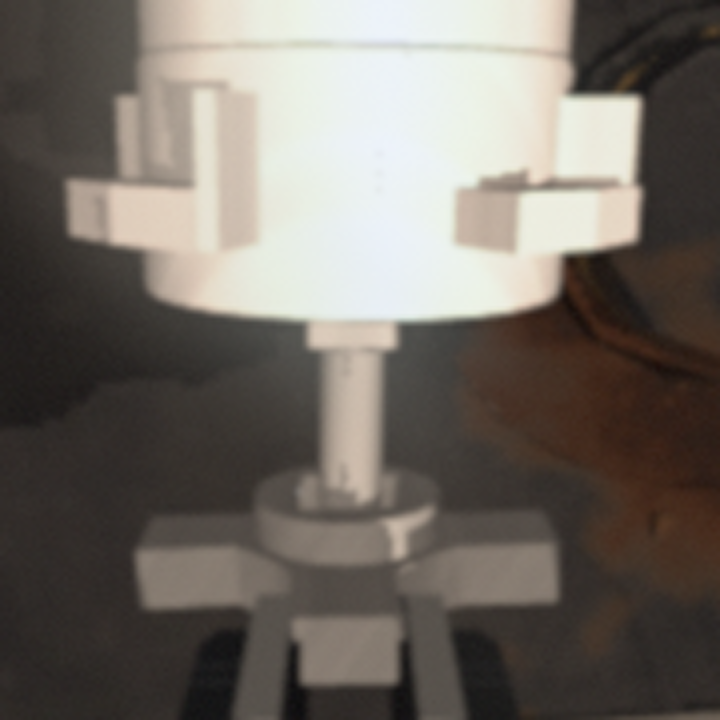

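Request:
servo_tool:
  motion:
    - [[0.01,-0.12,-0.02,0,0,0],[0,-0.12,0,0,0,0],[0,-0.12,0,0,0,0],[0,-0.1,0,0,0,0],[0,0,0,0,0,0]]

```text
clock: 13.3
position: [0.4467, -0.3411, 0.3258]
ee_rot: [-0.677, 0.736, 0.001, -0.0]
ft_force: [0.2, 0.3, -2.0]
grip_width: 0.138
```

```bash
python3 - <<'E'
from h import *
A,o=cur();print(o["clock"],inm(A,.0094,.1855),yawpitch(A),o["ft_force"].round(1))
E
```

```text
13.3 [-16.4   0.3   0.3] yaw err 0.07 tilt x 0.05 y -0.05 [ 0.2  0.3 -2. ]
```

Request:
servo_tool:
  motion:
    - [[0,-0.06,0,0,0,0],[0,-0.06,0,0,0,0],[0,-0.06,0,0,0,0],[0,-0.06,0,0,0,0],[0,0,0,0,0,0]]

```text
clock: 13.8
position: [0.4576, -0.3426, 0.3252]
ee_rot: [-0.677, 0.736, 0.003, -0.001]
ft_force: [0.9, 0.3, -0.1]
grip_width: 0.139
```

```bash
python3 - <<'E'
from h import *
A,o=cur();print(o["clock"],inm(A,.0094,.1855),yawpitch(A),o["ft_force"].round(1))
c=snap("wrist","10");crop(c,170,80,350,260,4,"pics/w10c.png")
E
```

```text
13.8 [-6.4 -0.  -0.4] yaw err -0.04 tilt x 0.37 y -0.14 [ 0.9  0.3 -0.1]
```

View pics/w10c.png

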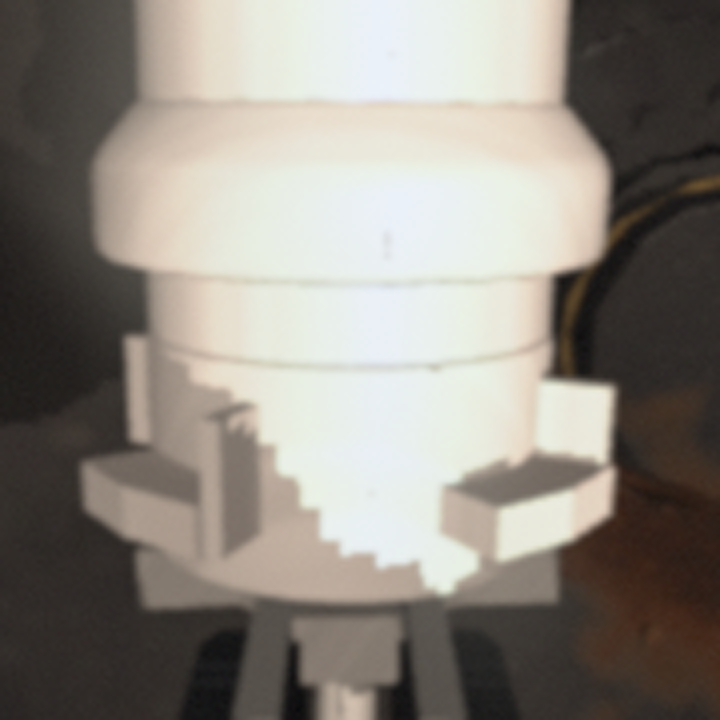

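Request:
servo_tool:
  motion:
    - [[0,-0.04,0,-0.05,0,0],[0,-0.04,0,0,0,0],[0,0,0,0,0,0]]

```text
clock: 14.15
position: [0.4595, -0.3435, 0.3246]
ee_rot: [-0.676, 0.737, 0.008, -0.004]
ft_force: [-0.4, 0.7, -1.3]
grip_width: 0.138
```

```bash
python3 - <<'E'
from h import *
A,o=cur();print(o["clock"],inm(A,.0094,.1855),yawpitch(A),o["ft_force"].round(1),o["torque"])
E
```

```text
14.15 [-6.4 -0.3 -1. ] yaw err -0.17 tilt x 0.98 y -0.26 [-0.4  0.7 -1.3] [-0.01664904 -0.00157469  0.03291352]
```

Request:
servo_tool:
  motion:
    - [[0,0,0,0,0,0],[0,0,0,0,0,0],[0,0,0,0,0,0],[0,0.1,0,-0.15,0.05,0],[0,0.3,-0.1,0,0,0],[0,0.5,-0.2,0,0,0],[0,0.5,-0.2,0,0,0],[0,0.3,-0.1,0,0,0],[0,0,0,0,0,0],[0,0,0,0,0,0]]
  jaw: 120

```text
clock: 15.15
position: [0.3738, -0.3356, 0.3581]
ee_rot: [-0.677, 0.736, 0.011, -0.011]
ft_force: [-0.0, 1.0, 0.4]
grip_width: 0.527
```

```bash
python3 - <<'E'
from h import *
A,o=cur();print(o["clock"],A.round(4),yawpitch(A),o["ft_force"].round(1))
c=snap("wrist","11");crop(c,150,50,370,270,3.4,"pics/w11c.png")
k=mouth-.005*mx
for n,p in (("top arm end flat side",k-.0045*mx+[0,0,.03]),("top arm end boss side",k+.0045*mx+[0,0,.03]),("tip",tip),("L flat top",k-.0045*mx+.03*myv+[0,0,.007])): 
    u=proj(c,p);print(n,u.round(1),(u-[150,50])*3.4)
E
```

```text
15.15 [[-0.0835 -0.996  -0.0303  0.3738]
 [-0.9965  0.0835  0.001  -0.3356]
 [ 0.0015  0.0303 -0.9995  0.3581]
 [ 0.      0.      0.      1.    ]] yaw err 0.01 tilt x 1.74 y 0.09 [-0.   1.   0.4]
top arm end flat side [254.6  66. ] [355.67866404  54.47110945]
top arm end boss side [254.6  46.5] [355.54406224 -12.05839884]
tip [255.1 120.7] [357.22365834 240.30296695]
L flat top [203.7  70.7] [182.63132682  70.48906232]
```

View pics/w11c.png

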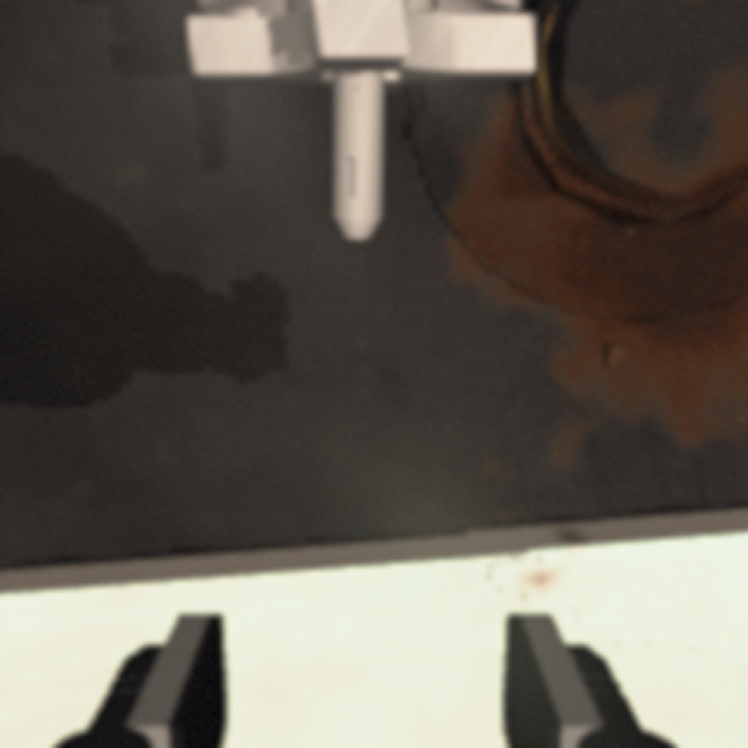

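```bash
python3 - <<'E'
from h import *
c=load("wrist5")
for z in (0,.06,.1): print(onz(c,608/1.5,385/1.5,z).round(3))
c=load("wrist3"); print("spout",[onz(c,690/1.5,150/1.5,z).round(3) for z in (.1,.15)])
A,o=cur()
P=ex*(-.2458-.006)+ey*-.522
print(P)
mid=down([.42,-.20,.36],-39);plan(A,mid);plan(mid,down(P+[0,0,.30],16.3))
E
```

```text
[ 0.716 -0.091  0.   ]
[ 0.672 -0.068  0.06 ]
[ 0.643 -0.053  0.1  ]
spout [array([ 0.703, -0.194,  0.1  ]), array([ 0.669, -0.206,  0.15 ])]
[ 0.57169024 -0.09517095 -0.        ]
n 12 row [-0.192, -0.158, -0.006, 0.028, 0.013, -0.93] mid [ 0.414 -0.274  0.359]
n 12 row [0.213, -0.239, 0.1, 0.0, 0.0, -0.922] mid [ 0.509 -0.166  0.33 ]
```

Request:
servo_tool:
  motion:
    - [[-0.19,-0.16,-0.1,0.03,0.01,-0.93],[-0.19,-0.16,-0.1,0.03,0.01,-0.93],[-0.19,-0.16,0,0.03,0.01,-0.93],[-0.19,-0.16,0,0.03,0.01,-0.93],[-0.19,-0.16,0,0.03,0.01,-0.93],[-0.19,-0.16,0,0.03,0.01,-0.93],[-0.19,-0.16,0,0.03,0.01,-0.93],[-0.19,-0.16,0,0.03,0.01,-0.93],[-0.19,-0.16,0,0.03,0.01,-0.93],[-0.19,-0.16,0,0.03,0.01,-0.93],[-0.19,-0.16,0,0.03,0.01,-0.93],[-0.19,-0.16,0,0.03,0.01,-0.93]]
  jaw: 0

```text
clock: 16.4
position: [0.4297, -0.1926, 0.3615]
ee_rot: [0.95, -0.313, -0.004, 0.004]
ft_force: [-0.3, 0.3, -0.4]
grip_width: 0.998
```

```bash
python3 - <<'E'
from h import *
A,o=cur();print(A[:3,3],o["grip_width"])
P=ex*(-.2458-.006)+ey*-.522
plan(A,down(P+[0,0,.29],16.3))
E
```

```text
[ 0.42970567 -0.19259941  0.36154795] 0.9978262600232265
n 11 row [0.222, -0.238, 0.128, 0.007, 0.01, -0.961] mid [ 0.505 -0.165  0.329]
```

Request:
servo_tool:
  motion:
    - [[0.22,-0.24,0.1,0,0.01,-0.96],[0.22,-0.24,0.1,0,0.01,-0.96],[0.22,-0.24,0.1,0,0.01,-0.96],[0.22,-0.24,0.1,0,0.01,-0.96],[0.22,-0.24,0.1,0,0.01,-0.96],[0.22,-0.24,0.1,0,0.01,-0.96],[0.22,-0.24,0.1,0,0.01,-0.96],[0.22,-0.24,0.1,0,0.01,-0.96],[0.22,-0.24,0.1,0,0.01,-0.96],[0.15,-0.15,0.1,0,0,-0.6],[0,0,0,0,0,0],[0,0,0,0,0,0]]

```text
clock: 17.6
position: [0.5704, -0.0998, 0.2971]
ee_rot: [0.994, 0.107, -0.009, 0.004]
ft_force: [0.6, -0.2, -1.2]
grip_width: 1.0
```

```bash
python3 - <<'E'
from h import *
A,o=cur();print(A.round(4),o["joint_velocities"].round(3))
P=ex*(-.2458-.006)+ey*-.522
plan(A,down(P+[0,0,.24],16.3),4)
E
```

```text
[[ 0.9768  0.2135 -0.0165  0.5704]
 [ 0.2134 -0.9769 -0.0089 -0.0998]
 [-0.018   0.0052 -0.9998  0.2971]
 [ 0.      0.      0.      1.    ]] [-0.006  0.026 -0.006 -0.007 -0.013 -0.003  0.008]
n 4 row [0.015, -0.022, 0.286, 0.013, 0.052, -0.199] mid [ 0.571 -0.098  0.269]
```

Request:
servo_tool:
  motion:
    - [[0.01,-0.02,0.28,0.01,0.05,-0.2],[0.01,-0.02,0.28,0.01,0.05,-0.2],[0.01,-0.02,0.28,0.01,0.05,-0.2],[0.01,-0.02,0.2,0.01,0.05,-0.1],[0,0,0,0,0,0],[0,0,0,0,0,0],[0,0,0,0,0,0]]

```text
clock: 18.3
position: [0.5707, -0.0992, 0.2445]
ee_rot: [0.991, 0.133, 0.0, 0.001]
ft_force: [-0.8, 0.3, -0.2]
grip_width: 0.999
```

```bash
python3 - <<'E'
from h import *
A,o=cur();print(A.round(4),o["joint_velocities"].round(3))
P=ex*(-.2458-.006)+ey*-.522
plan(A,down(P+[0,0,.202],16.3),4)
c=snap("wrist","12");crop(c,0,0,512,384,1.5,"pics/w12c.png")
p=ex*-.2458+ey*-.522
for n,q in (("top boss-side edge",p+.0045*ex+[0,0,.080]),("L",p+.031*ey+[0,0,.049]),("R",p-.031*ey+[0,0,.049])):print(n,1.5*proj(c,q))
E
```

```text
[[ 9.648e-01  2.629e-01  1.000e-03  5.707e-01]
 [ 2.629e-01 -9.648e-01 -2.500e-03 -9.920e-02]
 [ 3.000e-04  2.600e-03 -1.000e+00  2.445e-01]
 [ 0.000e+00  0.000e+00  0.000e+00  1.000e+00]] [ 0.    -0.005  0.007 -0.006  0.     0.004 -0.007]
n 4 row [0.01, -0.018, 0.213, 0.008, -0.001, -0.053] mid [ 0.571 -0.097  0.223]
top boss-side edge [387.55849459 337.92326402]
L [312.89525784 319.57808755]
R [461.84820566 316.96093839]
```

View pics/w12c.png

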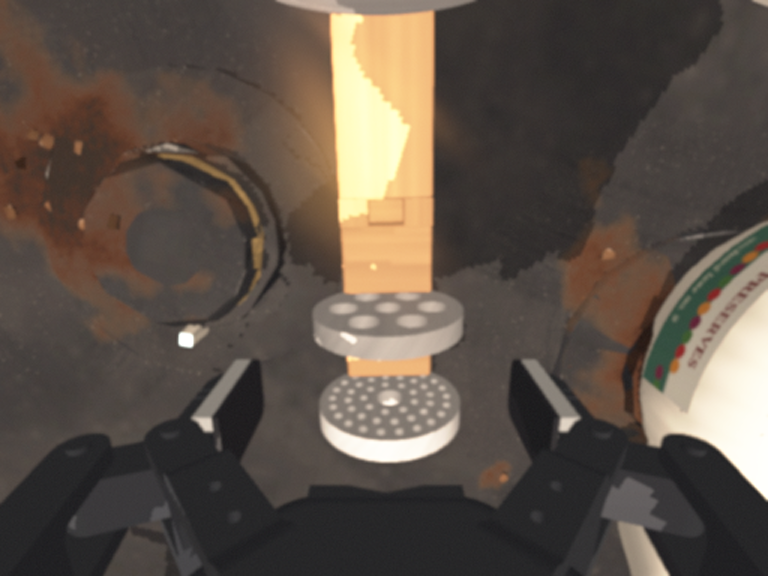

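Request:
servo_tool:
  motion:
    - [[0.01,-0.02,0.2,0,0,-0.06],[0.01,-0.02,0.2,0,0,-0.06],[0.01,-0.02,0.2,0,0,-0.06],[0.01,-0.02,0.15,0,0,-0.06],[0,0,0,0,0,0],[0,0,0,0,0,0]]

```text
clock: 18.95
position: [0.5719, -0.0943, 0.2039]
ee_rot: [0.99, 0.144, 0.001, 0.001]
ft_force: [0.9, -0.2, -1.4]
grip_width: 1.001
```

```bash
python3 - <<'E'
from h import *
A,o=cur();print(A.round(4),o["joint_velocities"].round(3),o["ft_force"])
P=ex*(-.2458-.006)+ey*-.522
plan(A,down(P+[0,0,.202],16.3),1)
E
```

```text
[[ 9.586e-01  2.849e-01  1.500e-03  5.719e-01]
 [ 2.849e-01 -9.586e-01 -2.300e-03 -9.430e-02]
 [ 8.000e-04  2.700e-03 -1.000e+00  2.039e-01]
 [ 0.000e+00  0.000e+00  0.000e+00  1.000e+00]] [ 0.     0.011 -0.004  0.006 -0.005 -0.006  0.004] [ 0.85347087 -0.23595391 -1.4060619 ]
n 1 row [-0.008, 0.016, 0.039, 0.03, -0.009, 0.05] mid [ 0.572 -0.095  0.202]
```

Request:
servo_tool:
  motion:
    - [[0,0.01,0.04,0.03,0,0.05],[0,0,0,0,0,0],[0,0,0,0,0,0],[0,0,0,0,0,0],[0,0,0,0,0,0],[0,0,0,0,0,0]]
  jaw: 255
  force: 60

```text
clock: 19.55
position: [0.5723, -0.0951, 0.2027]
ee_rot: [0.99, 0.141, 0.001, -0.0]
ft_force: [0.2, -0.3, -0.8]
grip_width: 0.7
```

```bash
python3 - <<'E'
from h import *
A,o=cur();print(A.round(4),o["grip_width"],o["ft_force"])
print(A[:3,3]@ex,A[:3,3]@ey)
E
```

```text
[[ 9.601e-01  2.798e-01  1.900e-03  5.723e-01]
 [ 2.798e-01 -9.601e-01  4.000e-04 -9.510e-02]
 [ 2.000e-03  1.000e-04 -1.000e+00  2.027e-01]
 [ 0.000e+00  0.000e+00  0.000e+00  1.000e+00]] 0.6997370224713014 [ 0.21370215 -0.25644304 -0.7891274 ]
-0.25188792409794614 -0.5225575174144051
```

Request:
servo_tool:
  motion:
    - [[0,0,-0.2,0,0,0],[0,0,-0.4,0,0,0],[0,0,-0.6,0,0,0],[0,0,-0.6,0,0,0],[0,0,-0.2,0,0,0],[0,0,0,0,0,0]]

```text
clock: 20.15
position: [0.5715, -0.0954, 0.308]
ee_rot: [0.99, 0.141, 0.0, -0.0]
ft_force: [0.9, 1.1, -2.5]
grip_width: 0.698
```

```bash
python3 - <<'E'
from h import *
A,o=cur();print(o["clock"],A[:3,3],o["grip_width"],o["ft_force"])
c=snap("wrist","13");crop(c,0,0,512,384,1.5,"pics/w13c.png")
mid=down([.425,-.19,.31],-39);plan(A,mid)
end=down([.372,-.335,.2937],my-90);plan(mid,end)
E
```

```text
20.15 [ 0.5715     -0.09538606  0.30801382] 0.6984947068005702 [ 0.91650673  1.08786562 -2.49662739]
n 12 row [-0.225, 0.202, -0.003, -0.0, -0.001, 0.92] mid [ 0.51  -0.161  0.309]
n 12 row [0.188, 0.191, 0.027, 0.0, 0.0, 0.93] mid [ 0.417 -0.269  0.302]
```

View pics/w13c.png

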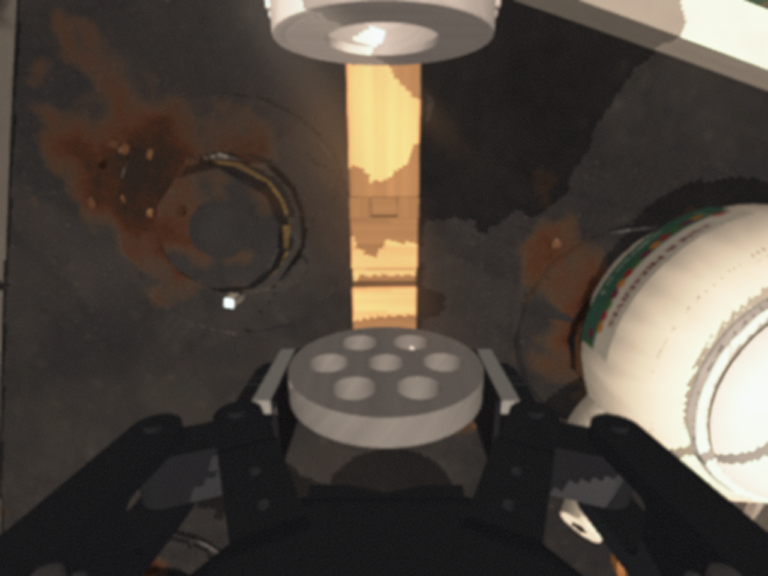

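Request:
servo_tool:
  motion:
    - [[-0.22,0.2,0,0,0,0.92],[-0.22,0.2,0,0,0,0.92],[-0.22,0.2,0,0,0,0.92],[-0.22,0.2,0,0,0,0.92],[-0.22,0.2,0,0,0,0.92],[-0.22,0.2,0,0,0,0.92],[-0.22,0.2,0,0,0,0.92],[-0.22,0.2,0,0,0,0.92],[-0.22,0.2,0,0,0,0.92],[-0.22,0.2,0,0,0,0.92],[-0.22,0.2,0,0,0,0.92],[-0.22,0.2,0,0,0,0.92]]

```text
clock: 21.4
position: [0.4174, -0.1871, 0.2912]
ee_rot: [0.937, -0.35, -0.012, 0.005]
ft_force: [1.0, -0.8, -1.4]
grip_width: 0.7
```

```bash
python3 - <<'E'
from h import *
A,o=cur();print(A[:3,3],o["joint_pos"].round(2))
end=down([.372,-.335,.2937],my-90);plan(A,end,12)
E
```

```text
[ 0.41743212 -0.18707543  0.29124621] [-0.46  0.07  0.82  2.05 -0.05  1.07 -0.34]
n 12 row [0.201, 0.177, -0.004, 0.023, 0.009, 0.897] mid [ 0.412 -0.266  0.292]
```

Request:
servo_tool:
  motion:
    - [[0.2,0.18,-0.03,0.02,0,0.9],[0.2,0.18,-0.03,0.02,0,0.9],[0.2,0.18,-0.03,0.02,0,0.9],[0.2,0.18,-0.03,0.02,0,0.9],[0.2,0.18,-0.03,0.02,0,0.9],[0.2,0.18,-0.03,0.02,0,0.9],[0.2,0.18,-0.03,0.02,0,0.9],[0.2,0.18,-0.03,0.02,0,0.9],[0.2,0.18,-0.03,0.02,0,0.9],[0.2,0.18,-0.03,0.02,0,0.9],[0.2,0.18,-0.03,0.02,0,0.9],[0,0,0,0,0,0]]

```text
clock: 22.6
position: [0.3688, -0.3256, 0.2938]
ee_rot: [-0.69, 0.724, 0.014, -0.007]
ft_force: [0.4, 0.1, -2.0]
grip_width: 0.705
```

Request:
servo_tool:
  motion:
    - [[0,0,0,0,0,0],[0,0,0,0,0,0]]

```text
clock: 22.8
position: [0.3691, -0.3244, 0.2923]
ee_rot: [-0.692, 0.722, 0.015, -0.008]
ft_force: [-0.9, -0.6, -1.7]
grip_width: 0.702
```

```bash
python3 - <<'E'
from h import *
A,o=cur();print(o["clock"],A.round(4),inm(A,.0061,.1537),yawpitch(A),o["joint_velocities"].round(3))
end=down(mouth-.0665*mx-.0061*mx+[0,0,.1537],my-90);plan(A,end,3)
E
```

```text
22.8 [[-0.0429 -0.9986 -0.0323  0.3691]
 [-0.999   0.0425  0.0114 -0.3244]
 [-0.01    0.0327 -0.9994  0.2923]
 [ 0.      0.      0.      1.    ]] [-103.3   11.9   -1.5] yaw err 2.34 tilt x 1.88 y -0.58 [-0.005  0.007 -0.013  0.007 -0.006 -0.004  0.011]
n 3 row [0.074, -0.209, -0.014, 0.126, 0.036, 0.157] mid [ 0.379 -0.329  0.293]
```

Request:
servo_tool:
  motion:
    - [[0.07,-0.15,-0.01,0.13,0.04,0.16],[0.07,-0.2,-0.01,0.13,0.04,0.16],[0.07,-0.15,-0.01,0.13,0.04,0.16],[0,0,0,0,0,0],[0,0,0,0,0,0],[0,0,0,0,0,0]]

```text
clock: 23.4
position: [0.3978, -0.3357, 0.2926]
ee_rot: [-0.678, 0.735, -0.002, 0.001]
ft_force: [0.6, -0.4, -1.4]
grip_width: 0.695
```

```bash
python3 - <<'E'
from h import *
A,o=cur();print(o["clock"],inm(A,.0061,.1537),yawpitch(A),o["joint_velocities"].round(3))
end=down(mouth-.0665*mx-.0061*mx+[0,0,.1537],my-90);plan(A,end,1)
c=snap("wrist","14");crop(c,130,30,390,310,2.7,"pics/w14c.png")
f=lambda p:((proj(c,p)-[130,30])*2.7).round(1)
print("tip",f(tip))
P=lambda x,y,z:f((A@np.array([x,-.0061+y,.1537+z,1]))[:3])
print("hole front",P(0,-.0045,0),P(-.006,-.0045,0),P(.006,-.0045,0),"top",P(0,-.0045,-.031),"L",P(-.031,-.0045,0),"R",P(.031,-.0045,0))
E
```

```text
23.4 [-68.1   1.1  -1.1] yaw err 0.12 tilt x -0.22 y 0.12 [ 0.001  0.002  0.    -0.    -0.001 -0.     0.   ]
n 1 row [0.029, -0.043, -0.022, -0.043, -0.023, 0.024] mid [ 0.4   -0.337  0.294]
tip [347.  449.4]
hole front [339.9 581.8] [306.3 581.7] [373.5 581.8] top [338.9 685.3] L [166.6 581.5] R [513.3 581.7]
```

View pics/w14c.png

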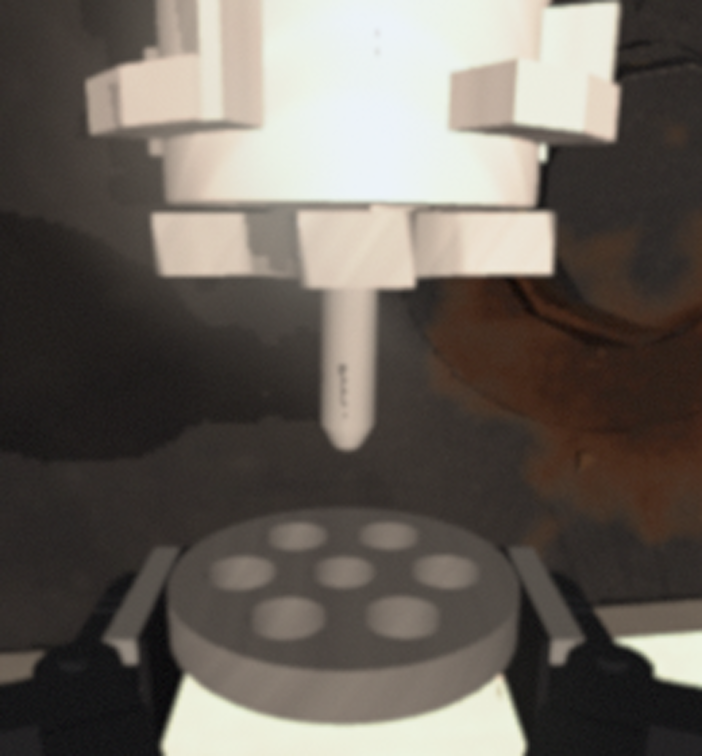

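```bash
cat > fit.py <<'E'
from h import *
from scipy.optimize import least_squares
def fitplate(tag,cropo,s,obs,A,off,dz):
    c=load(tag)
    def pts(p):
        x,y,z,t=p; r=np.array([[1,0,0],[0,np.cos(t),-np.sin(t)],[0,np.sin(t),np.cos(t)]])
        L=[[0,-.0045,0],[0,-.0045,-.031],[0,-.0045,.031]]+[[.019*np.sin(a),-.0045,-.019*np.cos(a)] for a in np.radians([-30,30,90,150,210,270])]
        return [((proj(c,(A@np.r_[r@np.array(q)+[x,-off+y,dz+z],1])[:3])+.5-cropo)*s-.5) for q in L]
    print(np.round(pts([0,0,0,0]),0).tolist())
    f=lambda p:(np.array(pts(p))[[i for i in obs]]-np.array([obs[i] for i in obs])).ravel()
    r=least_squares(f,[0,0,0,0],x_scale=[.001,.001,.001,.01]);print(r.x[:3]*1000,np.degrees(r.x[3]),np.round(r.fun,1));return r.x
E
python3 - <<'E'
from fit import *
A,o=cur()
fitplate("wrist14",np.array([130,30]),2.7,{0:(345,572),3:(289,618),4:(403,617),5:(446,572),6:(389,536),7:(297,536),8:(243,573)},A,.0061,.1537)
E
```

```text
[[341.0, 583.0], [340.0, 687.0], [341.0, 517.0], [280.0, 632.0], [401.0, 632.0], [447.0, 583.0], [389.0, 545.0], [294.0, 545.0], [235.0, 583.0]]
[0.68931567 0.99344231 6.32234432] 0.31850022642005243 [-0.3  0.3 -1.4 -0.5 -1.2  0.6  0.2  0.3  1.3  0.1  1.9  0.   0.1 -0.8]
```

```bash
for r in .0178 .0182; do sed "s/\.019\*/$r*/g" fit.py > fit2.py; python3 - <<'E'
from fit2 import *
A,o=cur()
fitplate("wrist14",np.array([130,30]),2.7,{0:(345,572),3:(289,618),4:(403,617),5:(446,572),6:(389,536),7:(297,536),8:(243,573)},A,.0061,.1537)
E
done
```

```text
[[341.0, 583.0], [340.0, 687.0], [341.0, 517.0], [284.0, 628.0], [396.0, 628.0], [440.0, 583.0], [386.0, 547.0], [296.0, 547.0], [241.0, 583.0]]
[ 0.68421208 -3.04002352 -1.76619837] 0.3184999253741166 [-0.3  0.3 -1.4 -0.5 -1.2  0.6  0.2  0.3  1.3  0.1  1.9  0.   0.1 -0.8]
[[341.0, 583.0], [340.0, 687.0], [341.0, 517.0], [283.0, 629.0], [398.0, 630.0], [443.0, 583.0], [387.0, 546.0], [295.0, 546.0], [239.0, 583.0]]
[ 0.68591328 -1.69553497  0.92998238] 0.31849979954319796 [-0.3  0.3 -1.4 -0.5 -1.2  0.6  0.2  0.3  1.3  0.1  1.9  0.   0.1 -0.8]
```

Request:
servo_tool:
  motion:
    - [[0.01,-0.1,-0.02,-0.04,-0.02,0.02],[0,-0.15,0,0,0,0],[0,-0.12,0,0,0,0],[0,0,0,0,0,0],[0,0,0,0,0,0],[0,0,0,0,0,0]]

```text
clock: 24.05
position: [0.4179, -0.3377, 0.2937]
ee_rot: [-0.677, 0.736, 0.0, 0.0]
ft_force: [-0.2, 0.5, -0.7]
grip_width: 0.699
```

```bash
python3 - <<'E'
from fit import *
A,o=cur();print(o["clock"],inm(A,.0061,.1537),yawpitch(A),o["ft_force"].round(1))
c=snap("wrist","15");crop(c,190,140,320,300,4,"pics/w15c.png")
print("tip",(proj(c,tip)-[190,140])*4)
E
```

```text
24.05 [-48.5   1.3  -0. ] yaw err 0.04 tilt x 0.00 y -0.02 [-0.2  0.5 -0.7]
tip [274.0983007  380.18620294]
```

View pics/w15c.png

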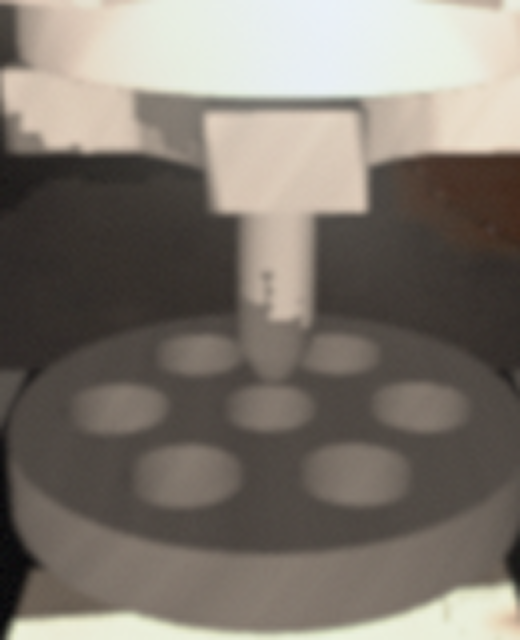

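Request:
servo_tool:
  motion:
    - [[0.005,-0.06,0,0,0,0],[0,-0.08,0,0,0,0],[0,-0.08,0,0,0,0],[0,0,0,0,0,0],[0,0,0,0,0,0]]

```text
clock: 24.6
position: [0.4296, -0.339, 0.2938]
ee_rot: [-0.677, 0.736, 0.0, 0.0]
ft_force: [-0.8, 0.1, -1.0]
grip_width: 0.696
```

```bash
python3 - <<'E'
from fit import *
A,o=cur();print(o["clock"],inm(A,.0061,.1537),yawpitch(A),o["ft_force"].round(1),o["torque"].round(2))
c=snap("wrist","16");crop(c,190,140,320,300,4,"pics/w16c.png")
E
```

```text
24.6 [-36.7   1.    0.1] yaw err 0.03 tilt x -0.02 y -0.04 [-0.8  0.1 -1. ] [ 0.01  0.03 -0.03]
```

View pics/w16c.png

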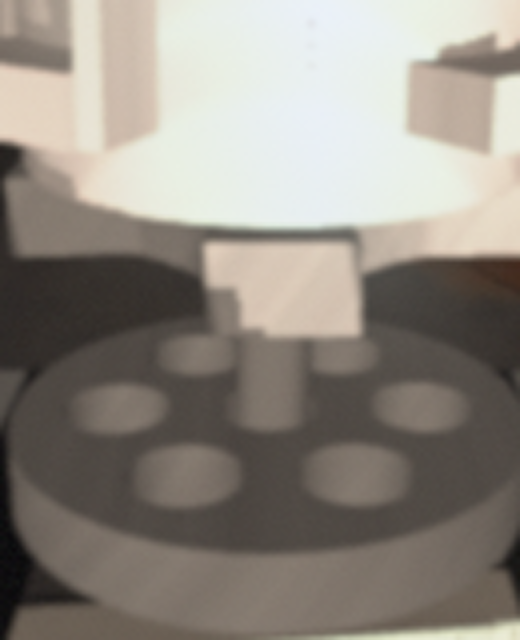

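Request:
servo_tool:
  motion:
    - [[0,-0.1,0,0,0,0],[0,-0.1,0,0,0,0],[0,-0.1,0,0,0,0],[0,-0.06,0,0,0,0],[0,0,0,0,0,0]]

```text
clock: 25.15
position: [0.4493, -0.3404, 0.2937]
ee_rot: [-0.677, 0.736, 0.0, 0.0]
ft_force: [0.3, -0.4, -1.2]
grip_width: 0.7
```

```bash
python3 - <<'E'
from fit import *
A,o=cur();print(o["clock"],inm(A,.0061,.1537),yawpitch(A),o["ft_force"].round(1),o["torque"].round(2))
E
```

```text
25.15 [-16.8   1.2   0. ] yaw err 0.05 tilt x -0.03 y -0.05 [ 0.3 -0.4 -1.2] [0.   0.05 0.02]
```

Request:
servo_tool:
  motion:
    - [[0,-0.04,0,0,0,0],[0,-0.04,0,0,0,0],[0,-0.03,0,0,0,0],[0,0,0,0,0,0]]

```text
clock: 25.55
position: [0.4519, -0.3415, 0.2928]
ee_rot: [-0.676, 0.737, 0.004, -0.001]
ft_force: [0.2, 0.6, -1.5]
grip_width: 0.695
```

```bash
python3 - <<'E'
from fit import *
A,o=cur();print(o["clock"],inm(A,.0061,.1537),yawpitch(A),o["ft_force"].round(1),o["torque"].round(2),o["tau"].round(1))
c=snap("wrist","17");crop(c,150,100,350,300,3.5,"pics/w17c.png")
E
```

```text
25.55 [-15.4   0.8  -0.9] yaw err -0.13 tilt x 0.43 y -0.20 [ 0.2  0.6 -1.5] [ 0.    0.03 -0.04] [  0.2 -45.1  14.  -34.    0.1   0.2  -0. ]
```

View pics/w17c.png

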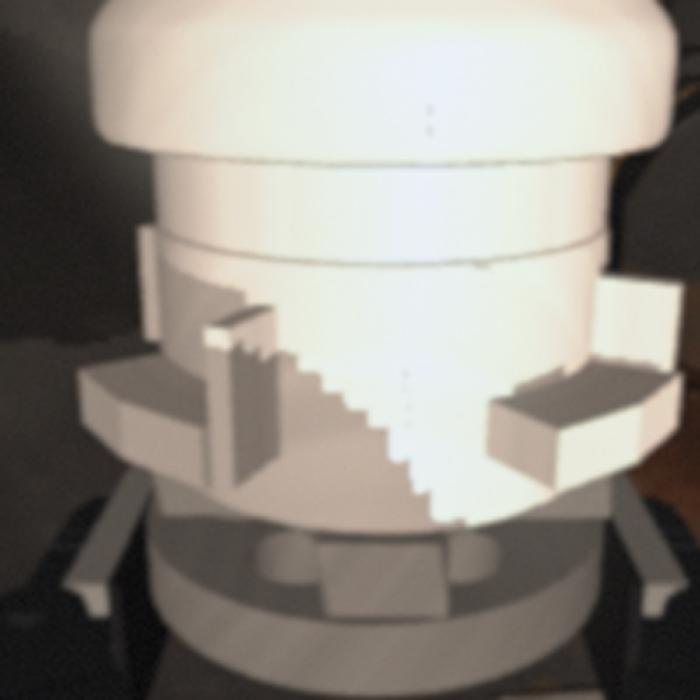

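Request:
servo_tool:
  motion:
    - [[0,0,0,0,0,0],[0,0,0,0,0,0],[0,0,0,0,0,0],[0,0,0,0,0,0],[0,0.1,0,-0.08,0.04,0.03],[0,0.3,0,0,0,0],[0,0.5,-0.1,0,0,0],[0,0.5,-0.5,0,0,0],[0,0.3,-0.6,0,0,0],[0,0,-0.3,0,0,0],[0,0,0,0,0,0],[0,0,0,0,0,0]]
  jaw: 0

```text
clock: 26.8
position: [0.3638, -0.3342, 0.3698]
ee_rot: [-0.675, 0.738, 0.006, -0.005]
ft_force: [1.0, 0.7, 0.1]
grip_width: 1.001
```

```bash
python3 - <<'E'
from h import *
A,o=cur();print(o["clock"],A.round(4),yawpitch(A),o["ft_force"].round(1))
c=snap("wrist","18");crop(c,150,0,370,220,3.4,"pics/w18c.png")
k=mouth-.014*mx
for n,p in (("top flat side",k-.0045*mx+[0,0,.031]),("top inner",k+.0045*mx+[0,0,.031]),("tip",tip),("L",k+.031*myv),("R",k-.031*myv)): 
    u=proj(c,p);print(n,u.round(1),(u-[150,0])*3.4)
c=snap("side","18");crop(c,230,130,400,270,4.5,"pics/s18c.png")
E
```

```text
26.8 [[-8.880e-02 -9.959e-01 -1.560e-02  3.638e-01]
 [-9.961e-01  8.870e-02  1.900e-03 -3.342e-01]
 [-5.000e-04  1.570e-02 -9.999e-01  3.698e-01]
 [ 0.000e+00  0.000e+00  0.000e+00  1.000e+00]] yaw err -0.29 tilt x 0.90 y -0.03 [1.  0.7 0.1]
top flat side [255.8  72.2] [359.8890367  245.37096501]
top inner [255.7  54.3] [359.54788709 184.56140157]
tip [256.3 109.2] [361.33374432 371.18836407]
L [208.5  70.4] [199.01613605 239.50125827]
R [303.6  69.9] [522.40082927 237.67065757]
```

View pics/w18c.png

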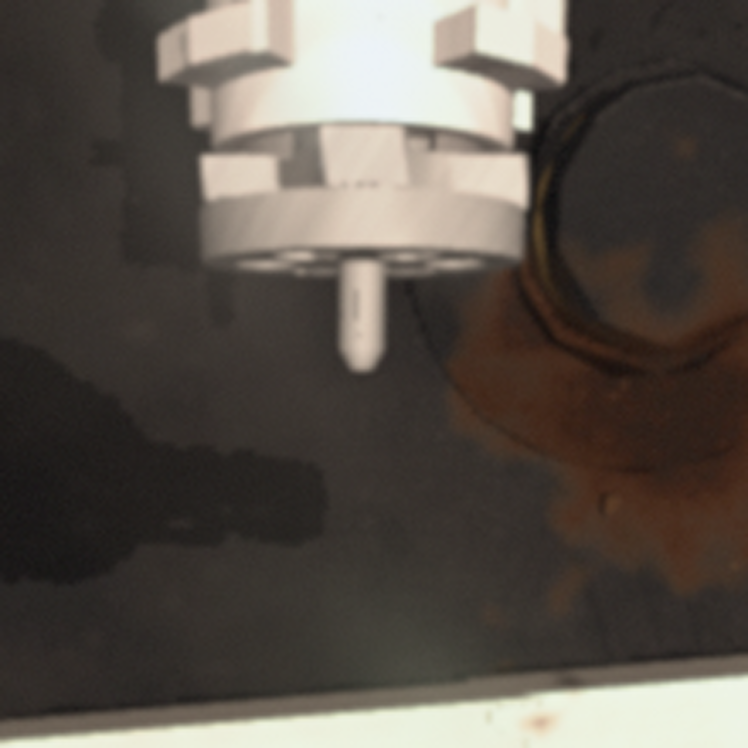

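View pics/s18c.png

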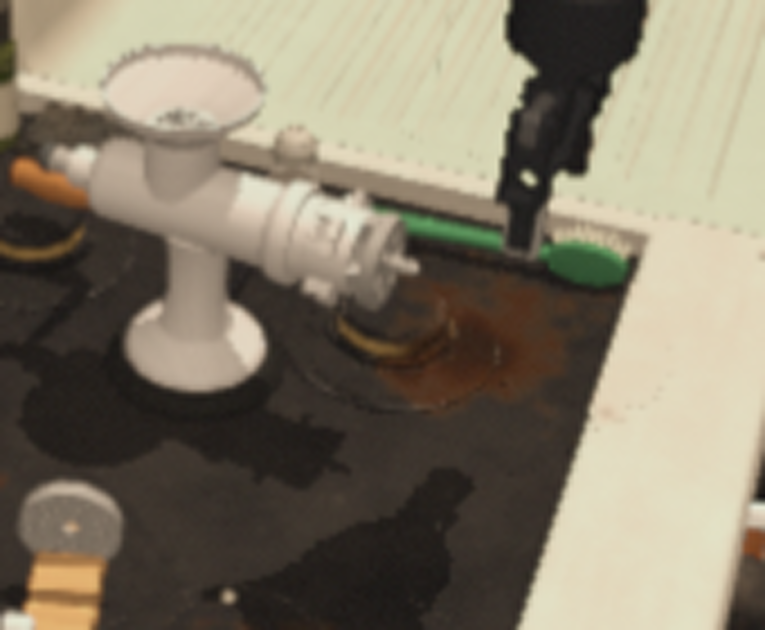

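```bash
python3 - <<'E'
from h import *
A,o=cur()
P=ex*(-.106)+ey*-.522
print(P)
mid=down([.42,-.17,.38],-39);plan(A,mid);plan(mid,down(P+[0,-.03,.40],16.3))
E
```

```text
[ 0.53076903  0.04476866 -0.        ]
n 12 row [-0.232, -0.191, -0.019, 0.015, 0.008, -0.935] mid [ 0.412 -0.259  0.374]
n 12 row [0.111, -0.356, -0.033, 0.0, 0.0, -0.922] mid [ 0.498 -0.091  0.39 ]
```

Request:
servo_tool:
  motion:
    - [[-0.23,-0.19,-0.05,0.02,0,-0.93],[-0.23,-0.19,-0.05,0.02,0,-0.93],[-0.23,-0.19,-0.05,0.02,0,-0.93],[-0.23,-0.19,-0.05,0.02,0,-0.93],[-0.23,-0.19,-0.05,0.02,0,-0.93],[-0.23,-0.19,-0.05,0.02,0,-0.93],[-0.23,-0.19,-0.05,0.02,0,-0.93],[-0.23,-0.19,-0.05,0.02,0,-0.93],[-0.23,-0.19,-0.05,0.02,0,-0.93],[-0.23,-0.19,-0.05,0.02,0,-0.93],[-0.23,-0.19,-0.05,0.02,0,-0.93],[-0.23,-0.19,-0.05,0.02,0,-0.93]]

```text
clock: 28.1
position: [0.4205, -0.1639, 0.3876]
ee_rot: [0.947, -0.32, -0.011, 0.003]
ft_force: [1.1, 0.8, 0.3]
grip_width: 1.002
```

```bash
python3 - <<'E'
from h import *
A,o=cur();print(A[:3,3])
P=ex*(-.106)+ey*-.522
plan(A,down(P+[0,-.02,.40],16.3))
E
```

```text
[ 0.42050298 -0.16386704  0.3876214 ]
n 11 row [0.123, -0.393, -0.026, 0.003, 0.025, -0.975] mid [ 0.493 -0.091  0.393]
```

Request:
servo_tool:
  motion:
    - [[0.12,-0.39,-0.03,0,0.02,-0.97],[0.12,-0.39,-0.03,0,0.02,-0.97],[0.12,-0.39,-0.03,0,0.02,-0.97],[0.12,-0.39,-0.03,0,0.02,-0.97],[0.12,-0.39,-0.03,0,0.02,-0.97],[0.12,-0.39,-0.03,0,0.02,-0.97],[0.12,-0.39,-0.03,0,0.02,-0.97],[0.12,-0.39,-0.03,0,0.02,-0.97],[0.12,-0.39,-0.03,0,0.02,-0.97],[0.1,-0.2,0,0,0.02,-0.9],[0,0,0,0,0,0],[0,0,0,0,0,0]]

```text
clock: 29.3
position: [0.529, 0.0055, 0.3837]
ee_rot: [0.993, 0.113, -0.015, 0.004]
ft_force: [-0.3, -0.1, -0.1]
grip_width: 1.0
```

```bash
python3 - <<'E'
from h import *
A,o=cur();print(A.round(4),o["joint_velocities"].round(3))
P=ex*(-.106)+ey*-.522
plan(A,down(P+[0,0,.35],16.3),3)
c=snap("wrist","19");crop(c,0,0,512,384,1.5,"pics/w19c.png")
f=lambda p:1.5*proj(c,p)
for z in (.163,.146): print(z,[f(P+a*.006*ex+b*.008*ey+[0,0,z]).round(0) for a in(1,-1) for b in (1,-1)])
E
```

```text
[[ 0.9738  0.2256 -0.0291  0.529 ]
 [ 0.2254 -0.9742 -0.0115  0.0055]
 [-0.0309  0.0046 -0.9995  0.3837]
 [ 0.      0.      0.      1.    ]] [-0.003  0.021 -0.002  0.005 -0.007 -0.004  0.012]
n 3 row [0.08, -0.252, 0.222, 0.014, 0.119, -0.218] mid [0.53  0.019 0.372]
0.163 [array([403., 227.]), array([439., 226.]), array([404., 254.]), array([439., 252.])]
0.146 [array([403., 222.]), array([435., 221.]), array([404., 247.]), array([436., 245.])]
```

View pics/w19c.png

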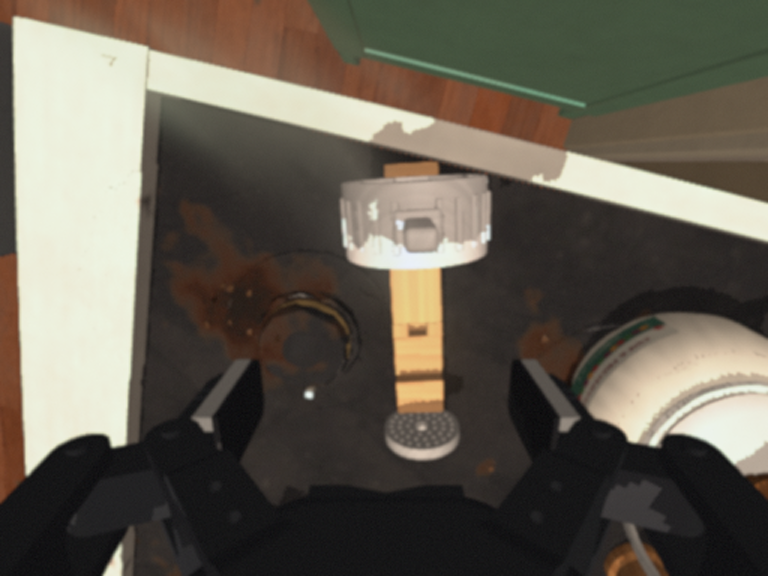

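Request:
servo_tool:
  motion:
    - [[0.08,-0.25,0.15,0.01,0.12,-0.22],[0.08,-0.25,0.15,0.01,0.12,-0.22],[0.08,-0.25,0.15,0.01,0.12,-0.2],[0,0,0,0,0,0],[0,0,0,0,0,0],[0,0,0,0,0,0]]

```text
clock: 29.95
position: [0.5305, 0.0469, 0.3578]
ee_rot: [0.99, 0.141, 0.001, 0.0]
ft_force: [0.7, -0.1, 0.9]
grip_width: 1.003
```

```bash
python3 - <<'E'
from h import *
A,o=cur();print(A.round(4),o["joint_velocities"].round(3))
P=ex*(-.106)+ey*-.522
plan(A,down(P+[0,0,.301],16.3),4)
c=snap("wrist","20");crop(c,160,60,350,310,2.4,"pics/w20c.png")
f=lambda p:((proj(c,p)-[160,60])*2.4).round(0).tolist()
for z in (.163,): print(z,[f(P+a*.006*ex+b*.008*ey+[0,0,z]) for a in(1,-1) for b in (1,-1)])
E
```

```text
[[ 9.601e-01  2.795e-01  1.800e-03  5.305e-01]
 [ 2.795e-01 -9.601e-01  0.000e+00  4.690e-02]
 [ 1.800e-03  5.000e-04 -1.000e+00  3.578e-01]
 [ 0.000e+00  0.000e+00  0.000e+00  1.000e+00]] [ 0.002 -0.002  0.003 -0.002  0.004  0.    -0.001]
n 4 row [-0.002, 0.011, 0.284, 0.001, -0.005, -0.003] mid [0.531 0.046 0.329]
0.163 [[195.0, 388.0], [257.0, 388.0], [196.0, 430.0], [256.0, 430.0]]
```

View pics/w20c.png

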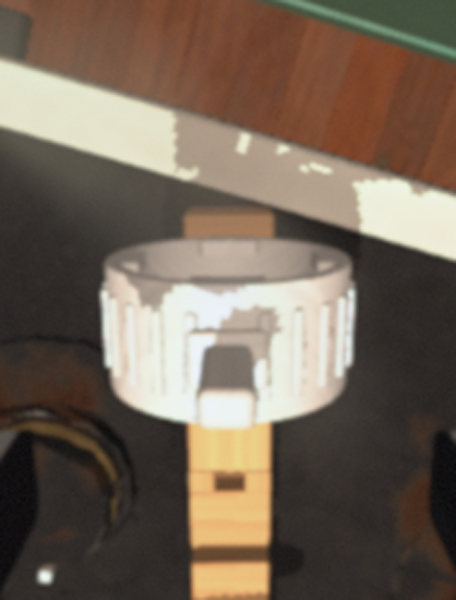

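Request:
servo_tool:
  motion:
    - [[0,0.01,0.25,0,0,0],[0,0.01,0.28,0,0,0],[0,0.01,0.28,0,0,0],[0,0.01,0.2,0,0,0],[0,0,0,0,0,0],[0,0,0,0,0,0]]
  jaw: 100

```text
clock: 30.6
position: [0.531, 0.0428, 0.3024]
ee_rot: [0.99, 0.139, 0.001, 0.001]
ft_force: [0.6, -0.1, -0.4]
grip_width: 0.612
```

```bash
python3 - <<'E'
from h import *
A,o=cur();print(A.round(4),o["joint_velocities"].round(3),o["grip_width"],o["ft_force"])
P=ex*(-.106)+ey*-.522
plan(A,down(P+[0,0,.301],16.3),1)
E
```

```text
[[ 9.611e-01  2.761e-01  1.200e-03  5.310e-01]
 [ 2.761e-01 -9.611e-01 -8.000e-04  4.280e-02]
 [ 1.000e-03  1.100e-03 -1.000e+00  3.024e-01]
 [ 0.000e+00  0.000e+00  0.000e+00  1.000e+00]] [ 0.003  0.012  0.     0.01  -0.004 -0.009  0.004] 0.611604952652682 [ 0.57481368 -0.08990048 -0.37941619]
n 1 row [0.007, -0.04, 0.027, 0.013, -0.011, -0.055] mid [0.531 0.045 0.301]
```

Request:
servo_tool:
  motion:
    - [[0.005,-0.04,0.02,0.01,-0.01,-0.05],[0,0,0,0,0,0],[0,0,0,0,0,0],[0,0,0,0,0,0],[0,0,0,0,0,0],[0,0,0,0,0,0],[0,0,0,0,0,0]]
  jaw: 255
  force: 100

```text
clock: 31.3
position: [0.5308, 0.045, 0.3022]
ee_rot: [0.99, 0.142, 0.0, -0.0]
ft_force: [-0.4, -0.4, -1.5]
grip_width: 0.167
```

```bash
python3 - <<'E'
from h import *
A,o=cur();print(A.round(4),o["grip_width"],o["ft_force"])
P=ex*(-.106)+ey*-.522
d=A[:3,3]-P;print("off along -ex (tool y)",-d@ex*1000,d@ey*1000,A[2,3]-.076)
E
```

```text
[[ 9.598e-01  2.808e-01  1.000e-03  5.308e-01]
 [ 2.808e-01 -9.598e-01  4.000e-04  4.500e-02]
 [ 1.000e-03 -1.000e-04 -1.000e+00  3.022e-01]
 [ 0.000e+00  0.000e+00  0.000e+00  1.000e+00]] 0.16725128847626247 [-0.35399588 -0.41292358 -1.53265193]
off along -ex (tool y) -0.17684683551319913 -0.04879006285275875 0.22624893950872954
```

Request:
servo_tool:
  motion:
    - [[0,0,-0.2,0,0,0],[0,0,-0.4,0,0,0],[0,0,-0.5,0,0,0],[0,0,-0.5,0,0,0],[0,0,-0.3,0,0,0],[0,0,0,0,0,0]]

```text
clock: 31.9
position: [0.5303, 0.0444, 0.4032]
ee_rot: [0.99, 0.141, 0.0, 0.0]
ft_force: [0.6, -0.8, -3.9]
grip_width: 0.168
```

```bash
python3 - <<'E'
from h import *
A,o=cur();print(o["clock"],A.round(4),o["grip_width"],o["ft_force"])
c=snap("wrist","21");crop(c,0,0,512,384,1.5,"pics/w21c.png")
mid=down([.42,-.17,.395],-39);plan(A,mid);plan(mid,down([.365,-.334,.37],-94.8))
E
```

```text
31.9 [[ 9.601e-01  2.796e-01  4.000e-04  5.303e-01]
 [ 2.796e-01 -9.601e-01 -2.000e-04  4.440e-02]
 [ 3.000e-04  3.000e-04 -1.000e+00  4.032e-01]
 [ 0.000e+00  0.000e+00  0.000e+00  1.000e+00]] 0.1683481338016729 [ 0.64744318 -0.84553859 -3.8973513 ]
n 12 row [-0.13, 0.397, 0.014, 0.0, -0.0, 0.921] mid [ 0.501 -0.076  0.399]
n 12 row [0.216, 0.208, 0.042, 0.0, 0.0, 0.93] mid [ 0.413 -0.259  0.383]
```

View pics/w21c.png

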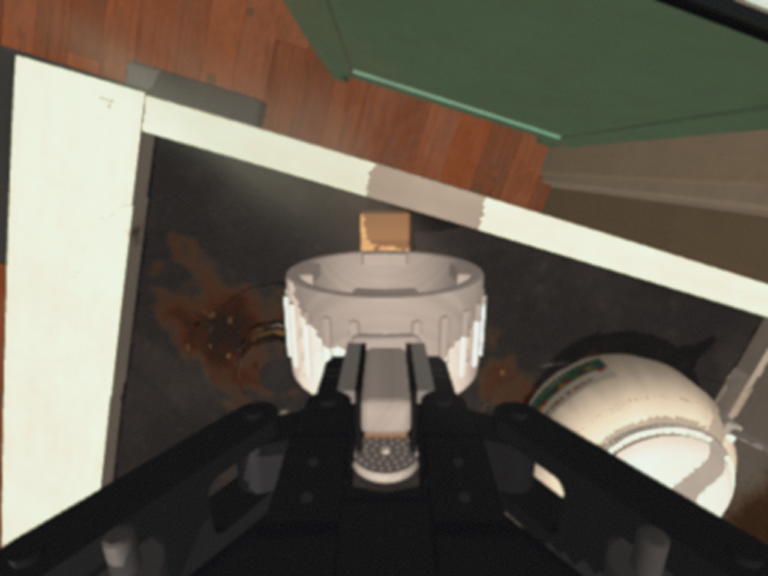

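Request:
servo_tool:
  motion:
    - [[-0.13,0.38,0,0,0,0.9],[-0.13,0.38,0,0,0,0.9],[-0.13,0.38,0,0,0,0.9],[-0.13,0.38,0,0,0,0.9],[-0.13,0.38,0,0,0,0.9],[-0.13,0.38,0,0,0,0.9],[-0.13,0.38,0,0,0,0.9],[-0.13,0.38,0,0,0,0.9],[-0.13,0.38,0,0,0,0.9],[-0.13,0.38,0,0,0,0.9],[-0.13,0.38,0,0,0,0.9],[-0.13,0.38,0,0,0,0.9]]

```text
clock: 33.15
position: [0.4143, -0.1643, 0.3915]
ee_rot: [0.941, -0.339, -0.007, 0.005]
ft_force: [0.7, 0.1, -3.2]
grip_width: 0.174
```

```bash
python3 - <<'E'
from h import *
A,o=cur();print(A[:3,3],o["joint_pos"].round(2),o["grip_width"])
plan(A,down([.365,-.332,.37],-94.8),12)
E
```

```text
[ 0.41432825 -0.16425198  0.39152584] [-0.63 -0.15  0.85  1.96  0.12  1.3  -0.51] 0.17357505329434694
n 12 row [0.227, 0.2, 0.037, 0.017, 0.003, 0.919] mid [ 0.41  -0.254  0.381]
```

Request:
servo_tool:
  motion:
    - [[0.22,0.2,0,0.02,0,0.92],[0.22,0.2,0,0.02,0,0.92],[0.22,0.2,0,0.02,0,0.92],[0.22,0.2,0,0.02,0,0.92],[0.22,0.2,0,0.02,0,0.92],[0.22,0.2,0,0.02,0,0.92],[0.22,0.2,0,0.02,0,0.92],[0.22,0.2,0,0.02,0,0.92],[0.22,0.2,0,0.02,0,0.92],[0.22,0.2,0,0.02,0,0.92],[0.22,0.2,0,0.02,0,0.92],[0,0,0,0,0,0]]

```text
clock: 34.35
position: [0.3623, -0.322, 0.381]
ee_rot: [-0.69, 0.724, 0.008, -0.001]
ft_force: [-0.1, -0.1, -2.7]
grip_width: 0.17
```

Request:
servo_tool:
  motion:
    - [[0,0,0,0,0,0],[0,0,0,0,0,0]]

```text
clock: 34.55
position: [0.3625, -0.321, 0.3799]
ee_rot: [-0.691, 0.723, 0.009, -0.001]
ft_force: [-0.6, 0.5, -3.0]
grip_width: 0.17
```

```bash
python3 - <<'E'
from h import *
A,o=cur();print(o["clock"],A.round(4),inm(A,0,.2262),yawpitch(A))
plan(A,down(mouth-.088*mx+[0,0,.2262],-94.8),4)
c=snap("wrist","22");crop(c,0,0,512,384,1.5,"pics/w22c.png")
E
```

```text
34.55 [[-0.0452 -0.9989 -0.0139  0.3625]
 [-0.9989  0.045   0.0102 -0.321 ]
 [-0.0096  0.0143 -0.9999  0.3799]
 [ 0.      0.      0.      1.    ]] [-114.5   15.2   13.8] yaw err 2.21 tilt x 0.82 y -0.55
n 4 row [0.069, -0.115, 0.067, 0.042, 0.027, 0.111] mid [ 0.374 -0.328  0.373]
```

View pics/w22c.png

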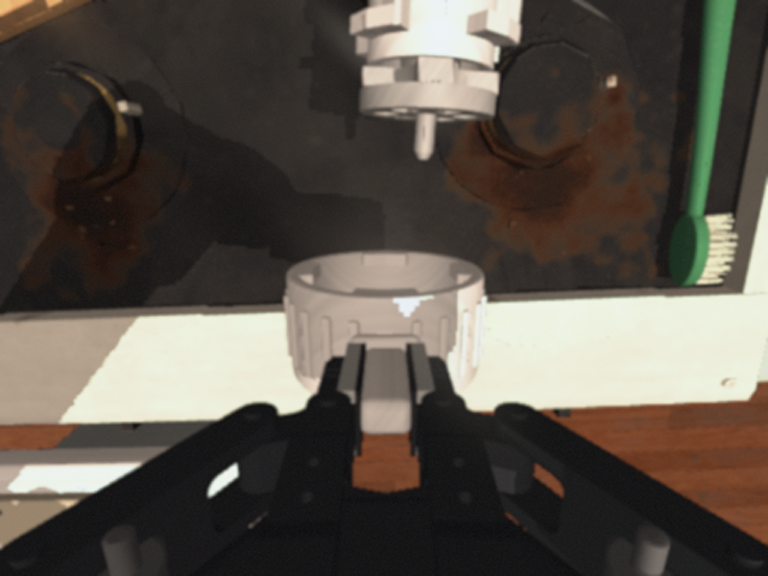

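Request:
servo_tool:
  motion:
    - [[0.07,-0.11,0.06,0.04,0.03,0.11],[0.07,-0.11,0.06,0.04,0.03,0.11],[0.07,-0.11,0.06,0.04,0.03,0.11],[0.07,-0.11,0.06,0.04,0.03,0.11],[0,0,0,0,0,0],[0,0,0,0,0,0],[0,0,0,0,0,0]]

```text
clock: 35.3
position: [0.3874, -0.3323, 0.3664]
ee_rot: [-0.682, 0.732, 0.0, -0.0]
ft_force: [0.3, -0.4, -2.1]
grip_width: 0.173
```

```bash
python3 - <<'E'
from h import *
A,o=cur();print(o["clock"],inm(A,0,.2262),yawpitch(A))
plan(A,down(mouth-.088*mx+[0,0,.2262],-94.8),1)
c=snap("wrist","23");crop(c,160,30,350,300,2.7,"pics/w23c.png")
f=lambda p:((proj(c,p)-[160,30])*2.7).round(0).tolist()
P=lambda x,y,z:f((A@np.array([x,y,.2262+z,1]))[:3])
print("tip",f(tip),"ring back rim top",P(0,-.0245,-.046),"bottom",P(0,-.0245,.046),"inner top",P(0,-.0245,-.040),"inner bot",P(0,-.0245,.040),"L",P(-.046,-.0245,0),"R",P(.046,-.0245,0))
E
```

```text
35.3 [-85.6   4.    0.2] yaw err 0.76 tilt x 0.05 y -0.01
n 1 row [0.078, 0.054, 0.005, 0.011, 0.002, 0.153] mid [ 0.384 -0.336  0.366]
tip [278.0, 322.0] ring back rim top [260.0, 462.0] bottom [261.0, 373.0] inner top [260.0, 453.0] inner bot [261.0, 376.0] L [87.0, 407.0] R [433.0, 407.0]
```

View pics/w23c.png

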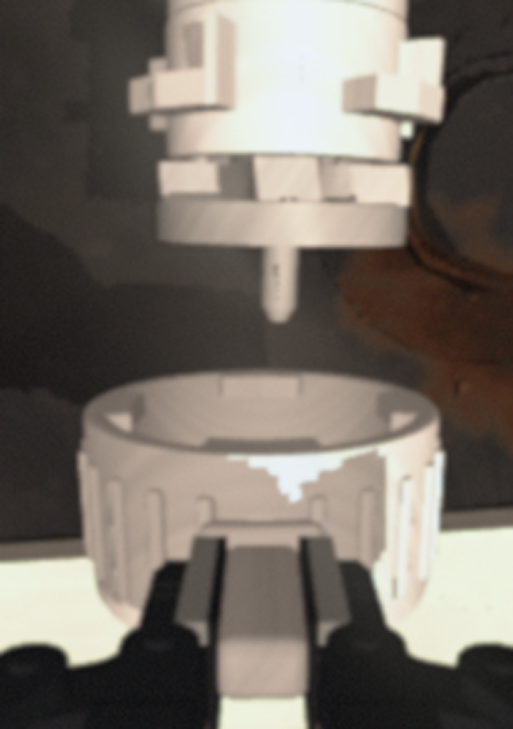

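```bash
python3 - <<'E'
from h import *
A,o=cur()
c=load("wrist23")
for r in (.046,.040):
  for dz in (0,-.002,-.004):
    q=np.array([(proj(c,(A@np.array([r*np.cos(a),-.0245,.2262+dz+r*np.sin(a),1]))[:3])-[160,30])*2.7 for a in np.linspace(0,2*np.pi,200)])
    print(r,dz,q.min(0).round(0),q.max(0).round(0))
E
```

```text
0.046 0 [ 83. 373.] [438. 462.]
0.046 -0.002 [ 81. 374.] [439. 465.]
0.046 -0.004 [ 79. 375.] [441. 468.]
0.04 0 [107. 376.] [413. 453.]
0.04 -0.002 [105. 378.] [415. 456.]
0.04 -0.004 [104. 379.] [417. 459.]
```

Request:
servo_tool:
  motion:
    - [[0.075,0,0.015,0.01,0,0.15],[0,-0.1,0,0,0,0],[0,-0.2,0,0,0,0],[0,-0.15,0,0,0,0],[0,-0.1,0,0,0,0],[0,0,0,0,0,0],[0,0,0,0,0,0]]

```text
clock: 36.05
position: [0.4162, -0.3388, 0.366]
ee_rot: [-0.677, 0.736, -0.0, 0.001]
ft_force: [-0.6, 0.6, -2.3]
grip_width: 0.172
```

```bash
python3 - <<'E'
from h import *
A,o=cur();print(o["clock"],inm(A,0,.2262),yawpitch(A),o["ft_force"])
c=snap("wrist","24");crop(c,160,30,350,300,2.7,"pics/w24c.png")
E
```

```text
36.05 [-55.8   0.1  -0.2] yaw err -0.02 tilt x -0.07 y -0.07 [-0.63716993  0.6023032  -2.31604841]
```

View pics/w24c.png

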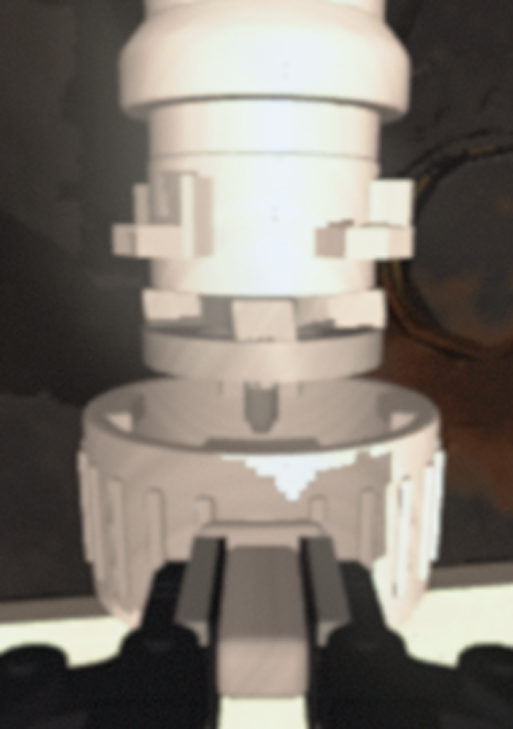

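Request:
servo_tool:
  motion:
    - [[0,-0.1,0,0,0,0],[0,-0.15,0,0,0,0],[0,-0.15,0,0,0,0],[0,-0.15,0,0,0,0],[0,-0.1,0,0,0,0],[0,0,0,0,0,0],[0,0,0,0,0,0]]

```text
clock: 36.8
position: [0.4517, -0.3415, 0.3658]
ee_rot: [-0.677, 0.736, 0.0, 0.001]
ft_force: [0.3, 0.5, -3.8]
grip_width: 0.17
```

```bash
python3 - <<'E'
from h import *
A,o=cur();print(o["clock"],inm(A,0,.2262),yawpitch(A),o["ft_force"])
c=snap("wrist","25");crop(c,160,30,350,300,2.7,"pics/w25c.png")
E
```

```text
36.8 [-20.3   0.6  -0.4] yaw err 0.01 tilt x -0.07 y -0.10 [ 0.32335626  0.53744348 -3.79459783]
```

View pics/w25c.png

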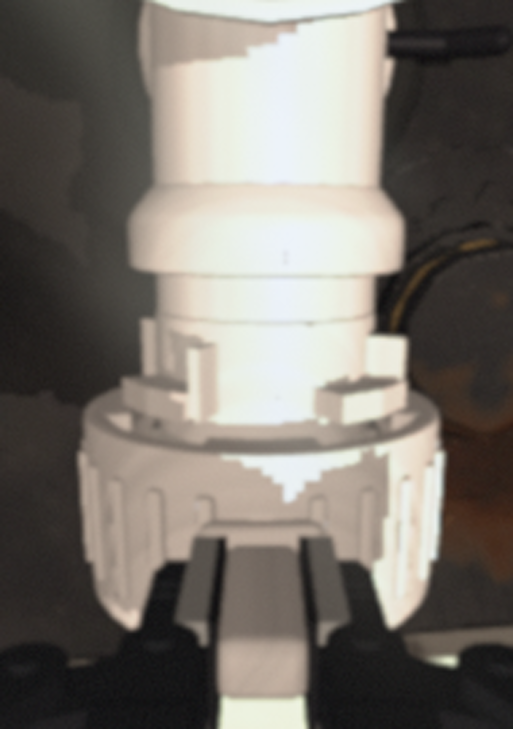

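Request:
servo_tool:
  motion:
    - [[0.012,-0.08,0,0,0,0],[0,-0.08,0,0,0,0],[0,-0.08,0,0,0,0],[0,-0.06,0,0,0,0],[0,0,0,0,0,0]]

```text
clock: 37.35
position: [0.4676, -0.3435, 0.366]
ee_rot: [-0.677, 0.736, 0.0, 0.002]
ft_force: [0.4, 0.0, -2.2]
grip_width: 0.172
```

```bash
python3 - <<'E'
from h import *
A,o=cur();print(o["clock"],inm(A,0,.2262),yawpitch(A),o["ft_force"])
E
```

```text
37.35 [-4.1  0.1 -0.2] yaw err 0.01 tilt x -0.12 y -0.13 [ 0.42706427  0.01380943 -2.2049505 ]
```

Request:
servo_tool:
  motion:
    - [[0,-0.05,0,0,0,0],[0,-0.04,0,0,0,0],[0,-0.04,0,0,0,0]]

```text
clock: 37.65
position: [0.4731, -0.3443, 0.3657]
ee_rot: [-0.676, 0.736, 0.002, 0.001]
ft_force: [-10.3, 1.9, 3.8]
grip_width: 0.168
```

```bash
python3 - <<'E'
from h import *
A,o=cur();print(o["clock"],inm(A,0,.2262),yawpitch(A),o["ft_force"])
c=snap("wrist","26");crop(c,160,30,350,300,2.7,"pics/w26c.png")
c=snap("side","26");crop(c,230,130,400,270,4.5,"pics/s26c.png")
E
```

```text
37.65 [ 0.5 -0.1 -0.4] yaw err -0.06 tilt x 0.11 y -0.20 [-10.2757777    1.92162101   3.76200744]
```

View pics/w26c.png

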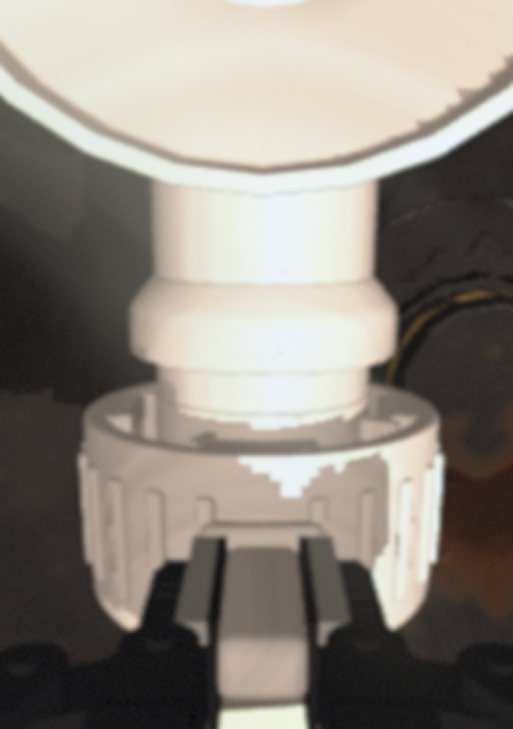

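View pics/s26c.png

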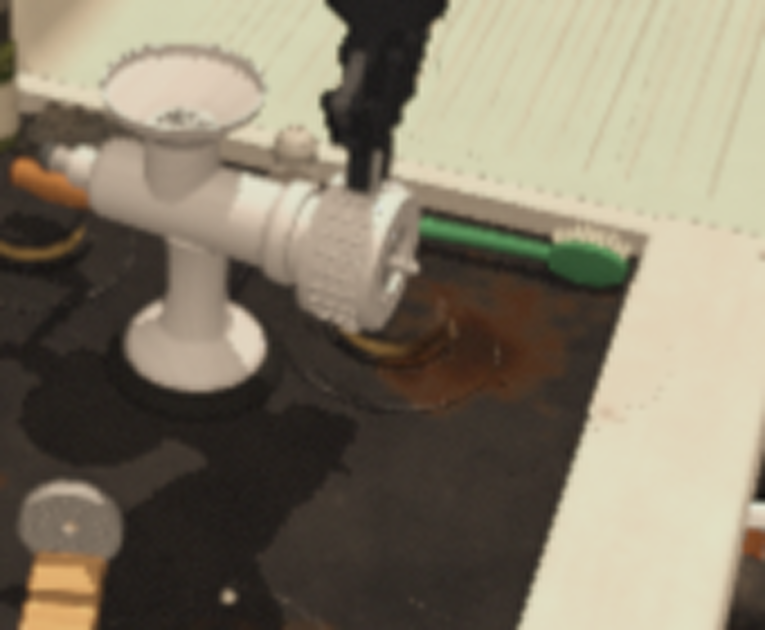

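Request:
servo_tool:
  motion:
    - [[0.2,0,0.005,0,-0.5,0],[0.2,0,0.005,0,-0.5,0],[0.2,0,0.005,0,-0.5,0],[0.2,0,0.005,0,-0.5,0],[0,0,0,0,0,0]]

```text
clock: 38.25
position: [0.4688, -0.3854, 0.3612]
ee_rot: [-0.674, 0.733, 0.064, 0.066]
ft_force: [0.4, -0.2, -4.0]
grip_width: 0.169
```

```bash
cat >> h.py <<'E'
def turn():
    A,o=cur();th=np.degrees(np.arctan2(A[2,0],np.hypot(A[0,0],A[1,0])))
    print(o["clock"],"ring",inm(A,0,.2262),"roll",round(-th,2),"toolz pitch",np.degrees(np.arcsin(A[:3,2]@mx)).round(2),"yaw",np.degrees(np.arcsin(A[:3,0]@mx)).round(2),o["ft_force"].round(1),"gw",round(o["grip_width"],3),o["joint_pos"].round(2))
    return A
E
python3 - <<'E'
from h import *
turn()
E
```

```text
38.25 ring [-1.  -0.6 -1.1] roll 10.59 toolz pitch -0.29 yaw -0.1 [ 0.4 -0.2 -4. ] gw 0.169 [-0.02  0.49  0.92  1.56 -0.52  1.44 -0.68]
```

Request:
servo_tool:
  motion:
    - [[0.2,-0.02,-0.01,0,-0.5,0],[0.2,-0.02,0,0,-0.5,0],[0.2,-0.01,0,0,-0.5,0],[0.2,0,0.005,0,-0.5,0],[0.2,0,0.005,0,-0.5,0],[0.2,0,0.005,0,-0.5,0],[0,0,0,0,0,0]]

```text
clock: 38.95
position: [0.4663, -0.4418, 0.3418]
ee_rot: [-0.659, 0.718, 0.156, 0.158]
ft_force: [-0.6, -0.3, -2.5]
grip_width: 0.168
```

```bash
python3 - <<'E'
from h import *
turn()
E
```

```text
38.95 ring [-0.9 -0.5 -2.1] roll 25.66 toolz pitch -0.83 yaw -0.3 [-0.6 -0.3 -2.5] gw 0.168 [ 0.24  0.65  0.81  1.39 -0.7   1.69 -0.56]
```

Request:
servo_tool:
  motion:
    - [[0.2,-0.01,-0.03,0.1,-0.5,0.04],[0.2,0,-0.01,0.06,-0.5,0],[0.2,0,0,0,-0.5,0],[0.2,0,0,0,-0.5,0],[0,0,0,0,0,0]]

```text
clock: 39.45
position: [0.4632, -0.4747, 0.3222]
ee_rot: [-0.641, 0.705, 0.212, 0.219]
ft_force: [0.2, -0.3, -3.6]
grip_width: 0.174
```

```bash
python3 - <<'E'
from h import *
turn()
c=snap("side","27");crop(c,230,130,400,270,4.5,"pics/s27c.png")
E
```

```text
39.45 ring [-0.7 -0.4 -2.1] roll 35.43 toolz pitch -0.68 yaw -0.83 [ 0.2 -0.3 -3.6] gw 0.174 [ 0.38  0.75  0.75  1.29 -0.8   1.84 -0.53]
```

View pics/s27c.png

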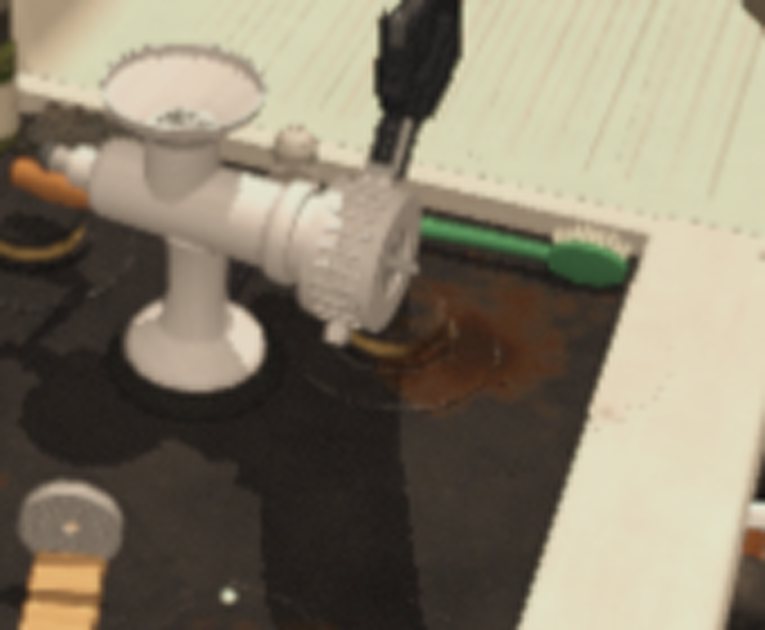

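Request:
servo_tool:
  motion:
    - [[0.2,0,-0.02,0.08,-0.5,0.05],[0.2,0,0,0,-0.5,0.05],[0.2,0,0,0,-0.5,0],[0,0,0,0,0,0]]

```text
clock: 39.9
position: [0.4618, -0.4951, 0.3059]
ee_rot: [-0.624, 0.692, 0.253, 0.26]
ft_force: [-2.0, -0.0, -2.8]
grip_width: 0.171
```

```bash
python3 - <<'E'
from h import *
turn()
E
```

```text
39.9 ring [-0.4  0.8 -0.9] roll 42.46 toolz pitch -0.69 yaw -1.43 [-2.  -0.  -2.8] gw 0.171 [ 0.47  0.83  0.71  1.22 -0.86  1.94 -0.53]
```

One more small turn to the stop.

Request:
servo_tool:
  motion:
    - [[0.16,0,0.01,0.05,-0.4,0.1],[0.1,0,0,0,-0.3,0],[0,0,0,0,0,0]]

```text
clock: 40.2
position: [0.4617, -0.5023, 0.2993]
ee_rot: [-0.614, 0.688, 0.27, 0.276]
ft_force: [-5.8, 4.2, -6.4]
grip_width: 0.17
```

```bash
python3 - <<'E'
from h import *
A=turn()
E
```

```text
40.2 ring [0.2 1.9 0.6] roll 45.38 toolz pitch -0.68 yaw -1.94 [-5.8  4.2 -6.4] gw 0.17 [ 0.5   0.85  0.68  1.19 -0.88  1.98 -0.54]
```

Request:
servo_tool:
  motion:
    - [[0,0,0,0,0,0],[0,0,0,0,0,0],[0,0,0,0,0,0],[0,0,0,0,0,0],[0,0,-0.2,0,0,0],[0,0,-0.5,0,0,0],[0,0,-0.6,0,0,0],[0,0,-0.5,0,0,0],[0,0.3,-0.3,0,0,0],[0,0,0,0,0,0],[0,0,0,0,0,0]]
  jaw: 120

```text
clock: 41.3
position: [0.4449, -0.5717, 0.3775]
ee_rot: [-0.618, 0.687, 0.266, 0.275]
ft_force: [0.5, 0.1, -0.9]
grip_width: 0.532
```

```bash
python3 - <<'E'
from h import *
A=turn();print(A[:3,3])
for n in("side","top","wrist"): c=snap(n,"28")
crop(load("side28"),230,130,400,270,4.5,"pics/s28c.png")
crop(load("wrist28"),0,0,512,384,1.5,"pics/w28c.png")
crop(load("top28"),120,130,400,310,2.7,"pics/t28c.png")
E
```

```text
41.3 ring [-10.2 -70.   77.3] roll 44.9 toolz pitch -0.55 yaw -1.53 [ 0.5  0.1 -0.9] gw 0.532 [ 0.88  0.83  0.16  0.88 -0.61  2.06 -0.77]
[ 0.44492032 -0.57166725  0.37745154]
```

View pics/s28c.png

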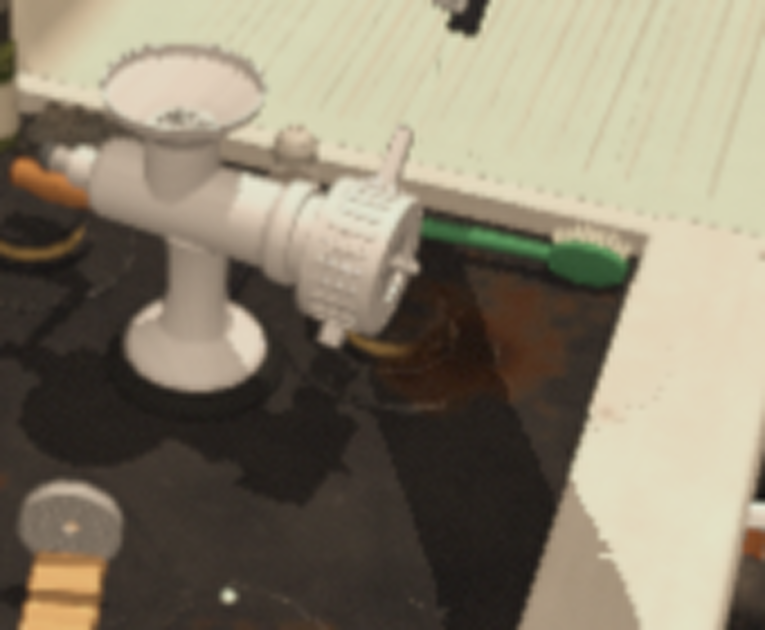

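View pics/w28c.png

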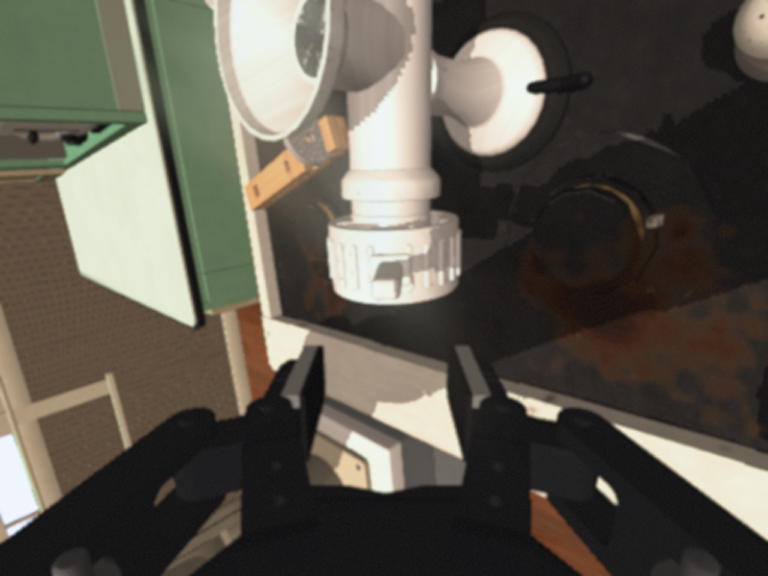

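View pics/t28c.png

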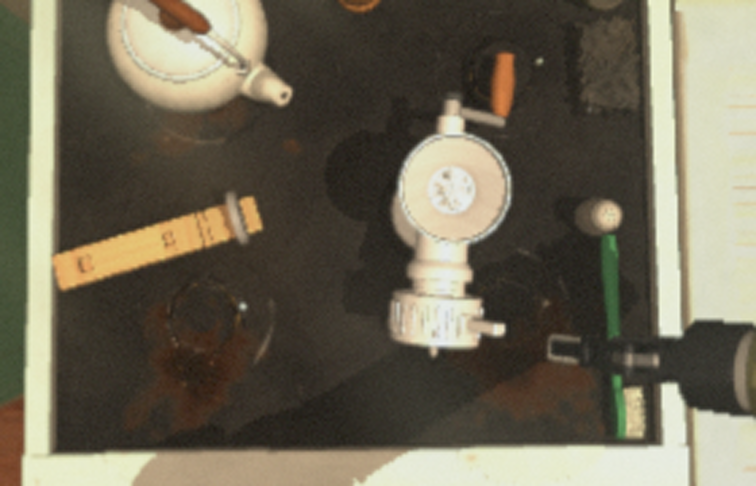

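```bash
python3 - <<'E'
from h import *
t=load("top28");s=load("side28");w=load("wrist28")
crop(t,255,220,320,270,9,"pics/t28d.png")
p,r=tri((t,120+503/2.7,130+326/2.7),(s,230+402/4.5,130+132/4.5));d=p-mouth
print(p,r,d@mx,d@myv,d[2])
# predicted ring outline: back rim at +24.5, front at -23.5 (ring x=0)
for x in(-.0235,.0245):
    q=np.array([proj(t,mouth+x*mx+.046*(np.cos(a)*myv+np.array([0,0,np.sin(a)]))) for a in np.linspace(0,6.28,100)]);q=(q-[255,220])*9;print(x,q.min(0),q.max(0))
print((proj(t,tip)-[255,220])*9)
E
```

```text
[ 0.46577553 -0.40563364  0.19438989] [np.float64(0.11291921358512165), np.float64(0.11291921358515489)] -0.0011612659068968739 -0.06252851001973252 0.05438989080528872
-0.0235 [ 79.15441743 303.7572828 ] [376.99327235 339.06030481]
0.0245 [ 90.29363909 152.12687831] [387.05634718 178.1853449 ]
[224.23015668 369.79255052]
```

View pics/t28d.png

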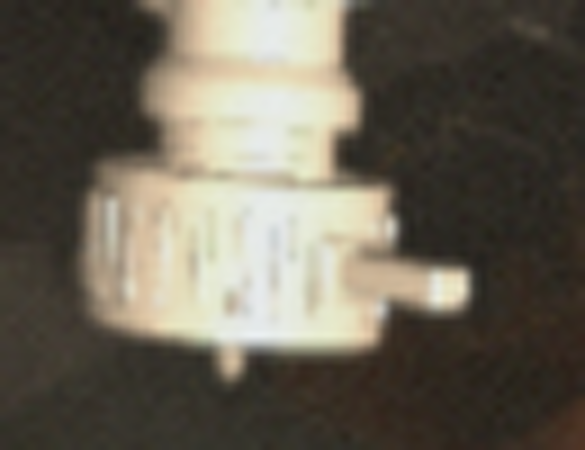

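```bash
python3 - <<'E'
from workcell import order
print(order.hand_in())
E
```

```text
the job is handed in; nothing more can be done
None
```

The mincer is assembled for coarse mince and I handed the job in at about 41 s of the 72 s; the hand-in gives no verdict. The knife went on first with its flat side outward, then the coarse plate. The ring followed with its lever up, and I turned it clockwise to the stop.

**Last checks:**
- **Knife:** seen at about x = -5.6 mm from the mouth face after release (seat is -5 mm).
- **Plate:** about 1 mm short of its -14 mm seat after release, at about -15 mm. The ring then went home against a stop with about 10 N. I could not see the knife or plate once the ring was on.
- **Ring and lever:** the gripper's roll was 45.4° at the stop. Triangulating the lever tip from the top and side cameras gave about 49°, so those two disagree by about 4°; both are well past the 30° needed. The ring sits at about x = -1 mm.
- **Surroundings:** the fine plate still stands in its groove. The kettle, salt shaker and brush look unmoved by eye; I did not measure them. The gripper was clear of everything at the end.

Joint 6 read 2.06 rad on the final retreat, right at its range limit, and I left the arm there.

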